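Stack sawn sample ingots head to tail and crosswise

TASK

Continue the stack on the blue board: set the aluminium ingot that lies wide face up, as it is, close alongside the one already on the board, long side to long side with the ends level, so that the tapers nest into one flat layer. Then lay the remaining aluminium ingot, wide face down, flat and crosswise on top, centred over the pair so that it bears on both. Set them down rather than dropping them, and leave the brass ingot where it is.

Things in the scene. Friction and masses are not known exactly. Their poses are not given: they have to be found in the camera images.
- base_ingot: Aluminium ingot 60 mm long, 28 mm high, wide face 42 mm (blue spot), narrow face 28 mm, sloping long sides, square parallel ends. Origin at the solid's centre; x along the length, z from wide to narrow face. Loose, wide face down near the middle of a fixed blue board (220 x 220 x 6 mm), origin 20 mm high, z up. A nested neighbour's centre line is 35 mm from its own, on either side; a few mm of gap is fine.
- inverted_ingot: Aluminium ingot 60 mm long, 28 mm high, wide face 42 mm (blue spot), narrow face 28 mm, sloping long sides, square parallel ends. Origin at the solid's centre; x along the length, z from wide to narrow face. On the bench upside down: wide face and spot up, z down, origin 14 mm high. About 0.16 kg; grip it by the two ends.
- cross_ingot: Aluminium ingot 60 mm long, 28 mm high, wide face 42 mm (blue spot), narrow face 28 mm, sloping long sides, square parallel ends. Origin at the solid's centre; x along the length, z from wide to narrow face. On the bench wide face down: narrow face up, z up, origin 14 mm high. About 0.16 kg; grip it by the two ends.
- brass_ingot: Bystander: brass ingot 60 mm long, 28 mm high, wide face 42 mm (red spot), narrow face 28 mm, sloping long sides, square parallel ends. Origin at the solid's centre; x along the length, z from wide to narrow face. On the bench, wide face up, z down, 0.5 kg. A 170 mm tall glass flask and a white handheld meter stand beyond the loose ingots.
There are look-alikes about, which are no part of the job. What is shaped like the inverted_ingot but purple is not meant. Leave any pink or purple look-alike of the cross_ingot alone.

How it is judged:
By the outcome, as a careful person would: the job done as asked, in the order asked, and still so for the second after the job is handed in, with the robot touching nothing.
It also fails if it takes over 53 s, if anything falls off the work surface, if the arm or the gripper's body presses on something with over 40 N, if the wrist force passes 120 N, or if a joint passes its speed limit or range.

ROBOT

A 6-joint arm with a two-finger parallel gripper is mounted at the origin on the work surface. World frame = base frame: x ahead of the robot, y to its left, z up, the work surface at z = 0. Lengths are in m, angles in degrees, forces in N, time in s.
With the tool pointing down it reaches from about 0.4 to 0.825 m from the base axis. Payload 7 kg.
Tool frame: the origin (TCP) lies on the centre line of the jaws, within the pads' length; the fingertips stand r.nose_length ahead of it and the grasp point (between the pads) lies 2 mm behind it (r.nose_length is the distance from the TCP to the fingertips, in m); z points along the fingers, y is the direction in which the jaws open and shut (so a half turn about z gives the same grasp; the last joint's range is limited). The gripper opens to 88 mm and grips with 3 to 60 N. Pads are 19 mm wide; open, the fingers measure 130 mm over their backs; the gripper's body (78 mm by 193 mm) begins 47 mm behind the grasp point.
Start: joints at [92.252, 20.546, 0.682, 0, -70.136, -16.507], TCP at [0.166, 0.654, 0.244] pointing down, gripper open.
Joint ranges: [-176.03, 176.03], [-82.01, 121.73], [-58.28, 71.71], [-173.87, 95.51], [-174.79, -0.11], [-173.66, 173.66]. Speed limits (degrees/s): [136.94, 136.94, 172.46, 180, 180, 180].

INTERFACE

Orientations are given as [roll, pitch, yaw] about the fixed x, y, z axes, in that order (R = Rz(yaw) Ry(pitch) Rx(roll)).
In Python, from plant import r gives the robot as it stands.
- The arm moves only by the tool apply_moves, never from a script. Its argument "targets" is a list of rows, each a list of 3 entries, a list of its own where there are three numbers: the shift along the tool's x, y, z scaled (see below), then the turn, a rotation vector about the tool's x, y, z scaled (see below), then the finger opening in mm, from 0 to 87.6. A call has 1 to 5 rows; each row shifts and turns the pose as measured when the row begins, along the tool's axes as they then stand; what a row does not reach is not made up. The controller multiplies each number of a shift by 0.04 m and each number of a turn by 8 degrees. A row lasts 1/10 s, in which the tool goes at most 50 mm and 8.59 degrees, less where a joint would pass 70% of its speed; a pose out of reach is approached as far as the arm can. A call with a number of a shift or a turn outside -1 to 1 is refused whole. A call with a gripper value outside its range is refused whole. The fingers move at their own pace and stop on an object; "squeeze" is the grip in N (left out, the last holds). Time passes only in rows, so rows that do not move let the fingers close. It gives the time, the measured TCP pose, the force and the opening at its end, in the units of the state.
- r.get_state(): the state, without advancing time (a new reading comes with each control period).
- r.capture(name): name is "scene" or "top" or "wrist"; returns a dict with "img" (420x560x3 uint8, blue, green, red), "z_map" (420x560 float32, m along the optical axis (not along the pixel's ray), 0 where there is no reading), "fx", "fy", "cx", "cy" (pixels), "camera_from_world" (4x4, takes a point from world to camera coordinates); the wrist camera has in their place "mount" (4x4, takes a point from camera to tool coordinates, whose origin is the TCP and whose axes are the flange's). Camera axes: x right, y up, looking along -z (the intrinsics and any distortion apply to the point x, -y, -z); pixel columns grow to the right and rows downward; lengths in m; the calibration is good to about 2 mm. A picture is of the moment at which its call begins: read the wrist's pose just before it.
- r.close_job(): hands the job in, once; it reports no verdict.
The state is a dict: "time_s": time; "joints": joint angles; "qd": joint speeds; "joint_torque": joint torques, N m; "tcp_pos": TCP position; "eef_rot": TCP orientation; "contact_force": force on the tool from outside, world axes, zero at the start; "moment": the same for the moment, N m; "gripper_width": finger opening in m.
Only numpy, scipy, OpenCV 4.12 (cv2) and the standard library are available. Lean on these libraries where they do the work, as an engineer would, in place of code of your own. Each camera call takes 0.05 s, during which the arm holds its last target.

## Working session

There is one attempt and no reset: what is moved stays moved. The work goes in short steps, Python scripts to look and compute and a tool call to move; the robot and the scene stay as the last step left them, time stands still between calls to the robot, and variables do not carry over. Pictures are saved under pics/ and viewed, and the job is handed in when it is done.

Besides the shell and the picture viewer there is one more tool, called after "Call:" by a JSON object that holds its "fn" and its "kwargs". apply_moves: Moves the arm, as the interface text tells. Its arguments: {"type":"object","properties":{"targets":{"type":"array","items":{"type":"array"}},"squeeze":{"type":"number"}},"required":["targets"]}

```bash
ls; mkdir -p pics; python3 - <<'E'
from plant import r
import cv2,pickle
s=r.get_state(); print(s, r.nose_length)
D={}
for n in("scene","top","wrist"):
    D[n]=r.capture(n); cv2.imwrite(f"pics/{n}0.png",D[n]["img"])
    print(n,{k:v for k,v in D[n].items() if k not in("img","z_map")})
pickle.dump((s,D),open("d0.pkl","wb"))
E
```

```text
pics
{'time_s': 0.0, 'joints': array([ 9.22522559e+01,  2.05914787e+01,  6.33689403e-01, -2.00125878e-02,
       -7.01372110e+01, -1.65049384e+01]), 'qd': array([ 0.08529434, -0.10374939,  0.03554107,  0.0267408 ,  0.00094048,
       -0.00030591]), 'joint_torque': array([-1.03747429e-04, -5.82715166e+01,  2.93062019e+01,  6.99736163e+00,
        6.87495005e-03, -1.51219219e-04]), 'tcp_pos': array([0.16611772, 0.6537542 , 0.24262189]), 'eef_rot': array([ 1.79903569e+02, -8.95407417e-03, -1.42594902e+01]), 'contact_force': array([ 0.21569804, -0.13546398, -1.05147173]), 'moment': array([-0.03623978, -0.00747217, -0.02355937]), 'gripper_width': 0.08735843624291541} 0.017
scene {'fx': 443.78909975497254, 'fy': 443.78909975497254, 'cx': 284.62462105695647, 'cy': 207.72046320831208, 'camera_from_world': array([[-0.87250941,  0.48825676,  0.01823921,  0.50171623],
       [-0.37614189, -0.69504993,  0.61271761,  0.19055232],
       [ 0.31184068,  0.52774135,  0.79009142, -1.18093375],
       [ 0.        ,  0.        ,  0.        ,  1.        ]])}
top {'fx': 388.91413090900636, 'fy': 388.91413090900636, 'cx': 282.3949887327627, 'cy': 209.00780698911228, 'camera_from_world': array([[ 0.00737911, -0.99995055,  0.00666631,  0.02811575],
       [ 0.99403502,  0.00806055,  0.10876306, -0.61237366],
       [-0.10881142,  0.00582397,  0.99404535, -0.84697342],
       [ 0.        ,  0.        ,  0.        ,  1.        ]])}
wrist {'fx': 323.66658336362116, 'fy': 323.66658336362116, 'cx': 281.515068656747, 'cy': 212.34333292152036, 'mount': array([[ 3.44215556e-04,  9.52356526e-01,  3.04986769e-01,
         8.26836145e-02],
       [ 9.99999904e-01, -2.45539580e-04, -3.61898657e-04,
        -1.20305158e-03],
       [-2.69770225e-04,  3.04986864e-01, -9.52356519e-01,
        -1.40784955e-01],
       [ 0.00000000e+00,  0.00000000e+00,  0.00000000e+00,
         1.00000000e+00]])}
```

View pics/scene0.png

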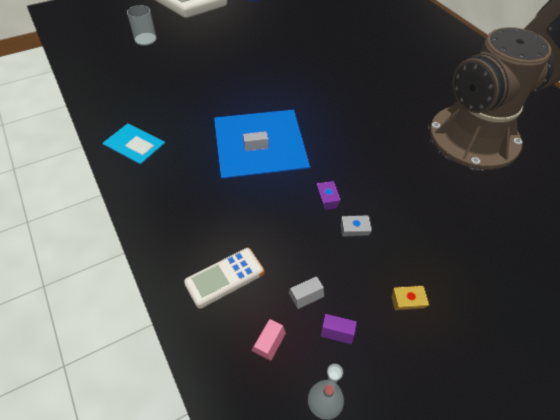

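View pics/top0.png

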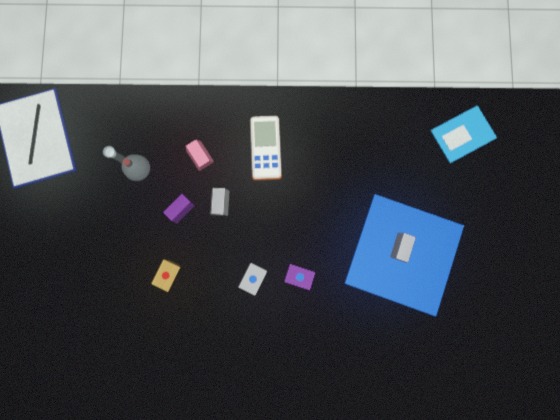

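View pics/wrist0.png

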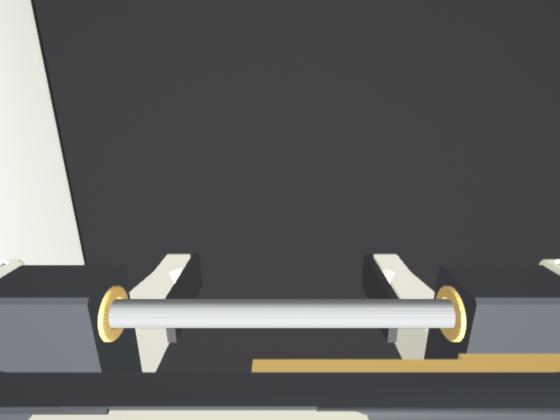

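Top view: candidates for the inverted ingot are aluminium with a blue spot (253,279), a purple one with a blue spot (300,277) and brass with a red spot (166,275). For the cross ingot they are grey (220,201), purple (178,208) and pink (199,155). The base ingot is on the board at (404,247). I choose grey (253,279) as inverted and grey (220,201) as cross, and check both in a crop.

```bash
python3 - <<'E'
import cv2,pickle,numpy as np
s,D=pickle.load(open("d0.pkl","rb"))
a=D["top"]["img"]; b=D["scene"]["img"]
def c(i,x,y,w=35): return cv2.resize(i[y-w:y+w,x-w:x+w],(260,260),interpolation=cv2.INTER_CUBIC)
cv2.imwrite("pics/crop0.png",np.vstack([np.hstack([c(a,253,279),c(a,220,201),c(a,404,247)]),np.hstack([c(b,356,225),c(b,307,292),c(b,256,142)])]))
E
```

```text
(no output)
```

View pics/crop0.png

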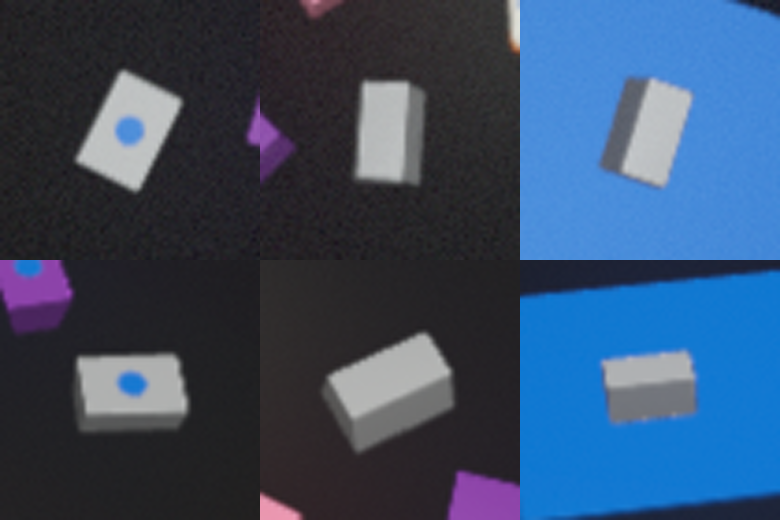

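The crops confirm the choice: the left one is a light wide face with a blue spot, the middle one is a plain grey narrow face with sloping sides, and the right one is the base ingot on the board.

```bash
cat > h.py <<'E'
import numpy as np,cv2
from scipy.spatial.transform import Rotation as Ro
def cam_pose(d,s=None):
    if "mount" in d:
        T=np.eye(4);T[:3,:3]=Ro.from_euler("xyz",s["eef_rot"],degrees=True).as_matrix();T[:3,3]=s["tcp_pos"]
        return T@d["mount"]
    return np.linalg.inv(d["camera_from_world"])
def rays(d,uv,z,s=None):
    uv=np.asarray(uv,float).reshape(-1,2);W=cam_pose(d,s)
    v=np.c_[(uv[:,0]-d["cx"])/d["fx"],-(uv[:,1]-d["cy"])/d["fy"],-np.ones(len(uv))]@W[:3,:3].T
    o=W[:3,3];return (o+v*((z-o[2])/v[:,2])[:,None])[:,:2]
def proj(d,P,s=None):
    P=np.asarray(P,float).reshape(-1,3);C=np.linalg.inv(cam_pose(d,s));p=P@C[:3,:3].T+C[:3,3]
    return np.c_[d["cx"]+d["fx"]*p[:,0]/-p[:,2],d["cy"]-d["fy"]*p[:,1]/-p[:,2]]
def face(d,uv,z,s=None,hw=45,thr=None,dbg=None):
    """bright low-saturation blob holding uv (holes filled) -> rect on plane z: centre, long dir deg, dims"""
    g=d["img"].astype(int);x,y=map(int,uv)
    sat=g.max(2)-g.min(2);lum=g.max(2)
    m=np.zeros(lum.shape,np.uint8);m[max(0,y-hw):y+hw,max(0,x-hw):x+hw]=1
    ok=((sat<45)&(lum>thr)&(m>0)).astype(np.uint8)
    cs,_=cv2.findContours(ok,cv2.RETR_EXTERNAL,cv2.CHAIN_APPROX_NONE)
    c=max(cs,key=cv2.contourArea)
    w=rays(d,c.reshape(-1,2),z,s)
    (cx,cy),(a,b),t=cv2.minAreaRect((w*1000).astype(np.float32))
    if a<b:a,b,t=b,a,t+90
    t=(t+90)%180-90
    return np.r_[cx,cy,t,a,b].round(1)
E
python3 - <<'E'
from h import *;import pickle
s,D=pickle.load(open("d0.pkl","rb"))
for n,pts in(("top",[(253,279),(220,201),(404,247)]),("scene",[(350,221),(307,288),(256,137)])):
    d=D[n]
    for p,z in zip(pts,(.028,.028,.034)):
        x,y=p;pt=d["img"][y-14:y+15,x-14:x+15].max(2)
        for thr in (120,140,150,160,170,180):
            try: print(n,p,thr,face(d,p,z,hw=25,thr=thr))
            except Exception as e: print(n,p,thr,"-")
    # blue board
    g=d["img"];hsv=cv2.cvtColor(g,cv2.COLOR_BGR2HSV)
d=D["top"];m=cv2.inRange(cv2.cvtColor(d["img"],cv2.COLOR_BGR2HSV),(103,150,80),(118,255,255))
c=max(cv2.findContours(m,0,1)[0],key=cv2.contourArea);print(cv2.minAreaRect((rays(d,c.reshape(-1,2),.006)*1000).astype(np.float32)))
for p,z in(((166,275),.028),((300,277),.028),((178,208),.028),((199,155),.028),((136,167),.05),((109,152),.17),((265,148),.02)):print(p,rays(d,[p],z))
E
```

```text
top (253, 279) 120 [455.3  98.8 -25.9  60.   41.1]
top (253, 279) 140 [455.7  98.6 -26.2  59.3  40.8]
top (253, 279) 150 [455.5  98.1 -25.9  59.1  40. ]
top (253, 279) 160 [455.3  98.8 -25.9  58.1  39.1]
top (253, 279) 170 [455.7  98.6 -25.9  57.2  39.1]
top (253, 279) 180 [455.5  98.1 -25.9  55.2  38.1]
top (220, 201) 120 [630.3 179.8  -2.2  60.3  30.5]
top (220, 201) 140 [630.5 180.3  -2.2  60.1  27.6]
top (220, 201) 150 [6.311e+02 1.799e+02 5.000e-01 5.750e+01 2.730e+01]
top (220, 201) 160 [630.2 180.4  -2.2  55.9  26.6]
top (220, 201) 170 [630.4 180.4  -2.   55.6  26.2]
top (220, 201) 180 [630.  180.9   1.4  55.5  25. ]
top (404, 247) 120 [ 528.  -242.5  -18.3   60.    29.3]
top (404, 247) 140 [ 527.8 -243.2  -18.3   60.    28. ]
top (404, 247) 150 [ 527.7 -243.5  -18.3   60.    27.4]
top (404, 247) 160 [ 528.  -243.7  -18.3   59.3   27.2]
top (404, 247) 170 [ 528.3 -243.9  -18.3   58.6   26.8]
top (404, 247) 180 [ 528.6 -244.2  -18.3   57.9   26.5]
scene (350, 221) 120 [454.9 101.6 -28.5  59.2  40.1]
scene (350, 221) 140 [454.2 100.6 -28.5  59.   37.5]
scene (350, 221) 150 [454.
[... 515 characters left out ...]
 137) 120 [ 532.1 -225.3  -19.9   58.8   58.6]
scene (256, 137) 140 [ 527.1 -239.2  -18.5   58.4   28.7]
scene (256, 137) 150 [ 526.7 -240.4  -22.3   59.4   27.5]
scene (256, 137) 160 [ 526.6 -240.6  -18.9   58.5   25.7]
scene (256, 137) 170 [ 526.1 -240.9  -19.    57.8   24.9]
scene (256, 137) 180 [ 526.2 -252.1  -18.9   45.9    3.7]
((513.4844970703125, -249.54727172851562), (223.3193817138672, 224.26409912109375), 70.66506958007812)
(166, 275) [[0.46249239 0.2914367 ]]
(300, 277) [[ 0.46016653 -0.00765104]]
(178, 208) [[0.61309889 0.27020401]]
(199, 155) [[0.73659779 0.22630157]]
(136, 167) [[0.70235219 0.36173283]]
(109, 152) [[0.70542532 0.37000999]]
(265, 148) [[0.75670327 0.07449331]]
```

```bash
cat > p.py <<'E'
import sys;from h import *;from plant import r
def plan(x,y,z,yaw,n=5,step=.038,s=None):
    s=s or r.get_state();p=np.array(s["tcp_pos"]);R=Ro.from_euler("xyz",s["eef_rot"],degrees=True)
    print("t",round(s["time_s"],2),"tcp",p.round(4),"rot",np.round(s["eef_rot"],2),"F",np.round(s["contact_force"],1),"w",round(s["gripper_width"]*1000,1))
    T=Ro.from_euler("xyz",[180,0,yaw],degrees=True);t=np.array([x,y,z])
    for i in range(n):
        d=R.inv().apply(t-p);rv=(R.inv()*T).as_rotvec(degrees=True)
        d=d/max(1,np.linalg.norm(d)/step);rv=rv/max(1,np.linalg.norm(rv)/7.9)
        a=np.round(d/.04,2);b=np.round(rv/8,2)
        print([a.tolist(),b.tolist()])
        p=p+R.apply(a*.04);R=R*Ro.from_rotvec(b*8,degrees=True)
    print("left mm",((t-p)*1000).round(1),"deg",np.round((R.inv()*T).as_rotvec(degrees=True),1))
if __name__=="__main__":
    a=[float(v) for v in sys.argv[1:]];plan(*a[:4],n=int(a[4]) if len(a)>4 else 5,step=a[5] if len(a)>5 else .038)
E
python3 p.py 0.455 0.0995 0.16 -116.5 20
```

```text
t 0.15 tcp [0.1661 0.6539 0.2429] rot [ 1.7993e+02 -1.0000e-02 -1.4260e+01] F [-0.6 -0.4  0.7] w 87.2
[[0.63, 0.7, 0.13], [0.0, -0.0, 0.99]]
[[0.72, 0.61, 0.13], [0.0, -0.0, 0.99]]
[[0.8, 0.5, 0.13], [0.0, -0.0, 0.99]]
[[0.86, 0.39, 0.12], [0.0, -0.0, 0.99]]
[[0.9, 0.27, 0.13], [0.0, -0.0, 0.99]]
[[0.93, 0.14, 0.12], [0.0, -0.0, 0.99]]
[[0.94, 0.01, 0.13], [0.0, -0.0, 0.99]]
[[0.93, -0.12, 0.12], [0.0, -0.0, 0.99]]
[[0.91, -0.24, 0.13], [0.0, -0.0, 0.99]]
[[0.87, -0.37, 0.12], [-0.0, -0.0, 0.99]]
[[0.81, -0.48, 0.13], [-0.0, -0.0, 0.99]]
[[0.73, -0.59, 0.12], [-0.0, -0.0, 0.99]]
[[0.64, -0.69, 0.13], [-0.0, -0.01, 0.9]]
[[0.56, -0.76, 0.12], [-0.0, 0.0, 0.0]]
[[0.55, -0.76, 0.12], [-0.0, 0.0, 0.0]]
[[0.55, -0.76, 0.13], [-0.0, 0.0, 0.0]]
[[0.34, -0.46, 0.07], [-0.0, 0.0, 0.0]]
[[-0.0, 0.0, 0.0], [-0.0, 0.0, 0.0]]
[[-0.0, 0.0, 0.0], [-0.0, 0.0, 0.0]]
[[-0.0, 0.0, 0.0], [-0.0, 0.0, 0.0]]
left mm [-0.   0.2 -0.2] deg [-0.  0.  0.]
```

Call:
{"fn": "apply_moves", "kwargs": {"targets": [[[0.63, 0.7, 0.1], [0, 0, 1], 87], [[0.72, 0.6, 0.1], [0, 0, 1], 87], [[0.8, 0.5, 0.1], [0, 0, 1], 87], [[0.86, 0.4, 0.1], [0, 0, 1], 87], [[0.9, 0.27, 0.1], [0, 0, 1], 87]]}}

```text
time_s: 0.65
tcp_pos: [0.2521, 0.4834, 0.2193]
eef_rot: [179.8, -0.2, -55.4]
contact_force: [0.4, 0.8, 0.6]
gripper_width: 0.0871
```

```bash
python3 p.py 0.455 0.0995 0.16 -116.5 14
```

```text
t 0.65 tcp [0.2521 0.4834 0.2193] rot [179.84  -0.2  -55.39] F [0.4 0.8 0.6] w 87.1
[[0.93, 0.11, 0.13], [0.0, -0.0, 0.99]]
[[0.94, -0.02, 0.13], [0.0, -0.01, 0.99]]
[[0.93, -0.15, 0.13], [0.0, -0.0, 0.99]]
[[0.9, -0.28, 0.13], [0.0, -0.01, 0.99]]
[[0.85, -0.4, 0.13], [0.0, -0.0, 0.99]]
[[0.79, -0.51, 0.13], [0.0, -0.01, 0.99]]
[[0.71, -0.61, 0.13], [0.0, -0.0, 0.99]]
[[0.62, -0.71, 0.13], [0.0, -0.01, 0.71]]
[[0.55, -0.76, 0.13], [0.0, 0.0, -0.0]]
[[0.55, -0.76, 0.13], [0.0, 0.0, -0.0]]
[[0.55, -0.76, 0.13], [0.0, 0.0, -0.0]]
[[0.3, -0.42, 0.06], [0.0, 0.0, -0.0]]
[[0.0, -0.0, 0.0], [0.0, 0.0, -0.0]]
[[0.0, -0.0, 0.0], [0.0, 0.0, -0.0]]
left mm [ 0.1 -0.1 -0.1] deg [ 0.  0. -0.]
```

Tracking is good.

Call:
{"fn": "apply_moves", "kwargs": {"targets": [[[0.93, 0.1, 0.13], [0, 0, 1], 87], [[0.94, 0, 0.13], [0, 0, 1], 87], [[0.93, -0.15, 0.13], [0, 0, 1], 87], [[0.9, -0.28, 0.13], [0, 0, 1], 87], [[0.85, -0.4, 0.13], [0, 0, 1], 87]]}}

```text
time_s: 1.15
tcp_pos: [0.3394, 0.3079, 0.1929]
eef_rot: [-180.0, -0.3, -97.0]
contact_force: [0.1, 1.2, 0.7]
gripper_width: 0.0869
```

Call:
{"fn": "apply_moves", "kwargs": {"targets": [[[0.79, -0.5, 0.13], [0, 0, 1], 87], [[0.71, -0.6, 0.13], [0, 0, 1], 87], [[0.62, -0.7, 0.13], [0, 0, 0.7], 87], [[0.55, -0.76, 0.13], [0, 0, 0], 87]]}}

```text
time_s: 1.55
tcp_pos: [0.4034, 0.166, 0.1722]
eef_rot: [-179.9, -0.2, -119.8]
contact_force: [1.9, 0.2, 0.2]
gripper_width: 0.087
```

```bash
python3 p.py 0.455 0.0995 0.16 -116.5 5
```

```text
t 1.55 tcp [0.4034 0.166  0.1722] rot [-1.7990e+02 -1.5000e-01 -1.1978e+02] F [1.9 0.2 0.2] w 87.0
[[0.36, -0.87, 0.14], [-0.01, -0.02, -0.41]]
[[0.41, -0.85, 0.14], [-0.0, 0.0, -0.0]]
[[0.09, -0.2, 0.03], [-0.0, 0.0, -0.0]]
[[0.0, 0.0, -0.0], [-0.0, 0.0, -0.0]]
[[0.0, 0.0, -0.0], [-0.0, 0.0, -0.0]]
left mm [-0.1 -0.   0.1] deg [-0.  0. -0.]
```

Call:
{"fn": "apply_moves", "kwargs": {"targets": [[[0.36, -0.87, 0.14], [0, 0, -0.4], 87], [[0.41, -0.85, 0.14], [0, 0, 0], 87], [[0.1, -0.2, 0], [0, 0, 0], 87], [[0, 0, 0], [0, 0, 0], 87]]}}

```text
time_s: 1.95
tcp_pos: [0.4564, 0.092, 0.1601]
eef_rot: [-180.0, -0.2, -116.8]
contact_force: [0.5, 0.2, -0.2]
gripper_width: 0.0872
```

```bash
cat > w.py <<'E'
import sys;from h import *;from plant import r;import pickle
s=r.get_state();d=r.capture("wrist");n=sys.argv[1];pickle.dump((s,d),open(n+".pkl","wb"));cv2.imwrite(f"pics/{n}.png",d["img"])
print(s["tcp_pos"].round(4),s["eef_rot"].round(2),s["qd"].round(2))
E
python3 w.py w1; python3 - <<'E'
import pickle;from h import *
s,d=pickle.load(open("w1.pkl","rb"));u=proj(d,[.455,.0995,.028],s)[0];print(u)
for t in(110,120,130,140,150,160,170,180):
    try:print(t,face(d,u,.028,s,hw=110,thr=t))
    except Exception as e:print(t,'-')
E
```

```text
[0.4564 0.092  0.1601] [-179.95   -0.2  -116.76] [-1.03  0.42 -0.37 -0.21  0.08  0.04]
[286.12612564 213.57208194]
110 [500.3 189.  -26.7 217.   25. ]
120 [500.5 189.5 -26.7 217.   23.9]
130 [500.8 190.  -26.7 217.   22.8]
140 [501.  190.5 -26.7 217.   21.7]
150 [501.3 191.  -26.7 217.   20.5]
160 [501.5 191.5 -26.7 217.   19.4]
170 [501.5 191.5 -26.7 217.   19.4]
180 [501.8 192.  -26.7 217.   18.3]
```

View pics/w1.png

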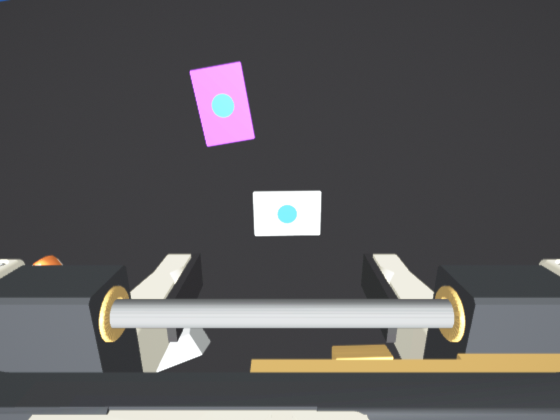

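The wrist view shows the grey ingot with its blue spot at (287,213), clear of the purple one at (222,105).

```bash
python3 - <<'E'
import pickle;from h import *
s,d=pickle.load(open("w1.pkl","rb"))
for t in(120,150,180,210):print(t,face(d,(287,213),.028,s,hw=40,thr=t))
E
```

```text
120 [454.5  99.6 -25.5  60.5  42.2]
150 [454.4  99.5 -26.1  59.9  41.8]
180 [454.5  99.7 -26.7  59.6  40.9]
210 [454.5  99.6 -26.7  59.4  40.9]
```

```bash
python3 p.py 0.4545 0.0996 0.06 -116.3 5 .03
```

```text
t 2.0 tcp [0.456  0.0925 0.1601] rot [-179.96   -0.2  -116.73] F [-1.3  0.5 -0.3] w 87.2
[[-0.04, 0.03, 0.75], [-0.01, -0.03, -0.05]]
[[-0.04, 0.04, 0.75], [0.0, 0.0, -0.0]]
[[-0.05, 0.03, 0.75], [0.0, 0.0, -0.0]]
[[-0.01, 0.01, 0.25], [0.0, 0.0, -0.0]]
[[-0.0, 0.0, 0.0], [0.0, 0.0, -0.0]]
left mm [-0.   0.2 -0.1] deg [ 0.  0. -0.]
```

Call:
{"fn": "apply_moves", "kwargs": {"targets": [[[-0.04, 0.03, 0.75], [0, -0.03, -0.05], 87], [[-0.04, 0.03, 0.75], [0, 0, 0], 87], [[-0.04, 0.03, 0.7], [0, 0, 0], 87], [[0, 0, 0.1], [0, 0, 0], 87], [[0, 0, 0], [0, 0, 0], 87]]}}

```text
time_s: 2.5
tcp_pos: [0.4548, 0.1034, 0.0683]
eef_rot: [-179.8, 0.3, -116.1]
contact_force: [-0.5, -0.2, -0.3]
gripper_width: 0.0873
```

```bash
python3 p.py 0.4545 0.0996 0.020 -116.3 5 .015
```

```text
t 2.5 tcp [0.4548 0.1034 0.0683] rot [-179.79    0.33 -116.06] F [-0.5 -0.2 -0.3] w 87.3
[[0.03, -0.01, 0.37], [-0.03, 0.04, 0.03]]
[[0.03, -0.01, 0.37], [0.0, 0.0, -0.0]]
[[0.03, -0.01, 0.37], [0.0, 0.0, -0.0]]
[[0.0, -0.0, 0.1], [0.0, 0.0, -0.0]]
[[0.0, -0.0, -0.0], [0.0, 0.0, -0.0]]
left mm [ 0.1 -0.2  0.1] deg [ 0.  0. -0.]
```

Call:
{"fn": "apply_moves", "kwargs": {"targets": [[[0.05, 0, 0.35], [-0.03, 0.04, 0.03], 87], [[0.03, 0, 0.35], [0, 0, 0], 87], [[0, 0, 0.2], [0, 0, 0], 87], [[0, 0, 0], [0, 0, 0], 87], [[0, 0, 0], [0, 0, 0], 87]]}}

```text
time_s: 3.0
tcp_pos: [0.4557, 0.1036, 0.0345]
eef_rot: [-179.8, 0.3, -116.2]
contact_force: [0.3, 0.4, -0.2]
gripper_width: 0.0873
```

```bash
python3 p.py 0.4545 0.0996 0.020 -116.3 5 .015
```

```text
t 3.0 tcp [0.4557 0.1036 0.0345] rot [-179.84    0.33 -116.17] F [ 0.3  0.4 -0.2] w 87.3
[[0.1, -0.01, 0.36], [-0.02, 0.04, 0.02]]
[[0.0, -0.0, 0.0], [0.0, 0.0, -0.0]]
[[0.0, -0.0, 0.0], [0.0, 0.0, -0.0]]
[[0.0, -0.0, 0.0], [0.0, 0.0, -0.0]]
[[0.0, -0.0, 0.0], [0.0, 0.0, -0.0]]
left mm [ 0.1 -0.3 -0. ] deg [ 0.  0. -0.]
```

Call:
{"fn": "apply_moves", "kwargs": {"targets": [[[0.1, 0, 0.2], [-0.03, 0.05, 0.02], 87], [[0.05, 0, 0.1], [0, 0, 0], 87], [[0, 0, 0], [0, 0, 0], 87]]}}

```text
time_s: 3.3
tcp_pos: [0.4537, 0.0983, 0.0227]
eef_rot: [180.0, 0.0, -116.3]
contact_force: [-0.1, 0.9, 0.8]
gripper_width: 0.087
```

```bash
python3 p.py 0.4545 0.0996 0.020 -116.3 2 .015
```

```text
t 3.3 tcp [0.4537 0.0983 0.0227] rot [ 1.7996e+02  2.0000e-02 -1.1635e+02] F [-0.1  0.9  0.8] w 87.0
[[-0.04, -0.0, 0.07], [0.0, 0.0, -0.01]]
[[0.0, -0.0, -0.0], [0.0, 0.0, 0.0]]
left mm [ 0.1 -0.1  0.1] deg [0. 0. 0.]
```

Call:
{"fn": "apply_moves", "kwargs": {"targets": [[[-0.04, 0, 0.05], [0, 0, 0], 87], [[0, 0, 0], [0, 0, 0], 87], [[0, 0, 0], [0, 0, 0], 87]]}}

```text
time_s: 3.6
tcp_pos: [0.4546, 0.0997, 0.0206]
eef_rot: [180.0, 0.0, -116.4]
contact_force: [0.3, 0.3, -0.0]
gripper_width: 0.0868
```

```bash
python3 p.py 0.4545 0.0996 0.020 -116.3 2 .015
```

```text
t 3.6 tcp [0.4546 0.0997 0.0206] rot [ 1.7997e+02  2.0000e-02 -1.1636e+02] F [ 0.3  0.3 -0. ] w 86.8
[[0.0, 0.0, 0.02], [0.0, 0.0, -0.01]]
[[0.0, 0.0, -0.0], [0.0, 0.0, 0.0]]
left mm [-0.1 -0.1  0.2] deg [0. 0. 0.]
```

Spot on. Close.

Call:
{"fn": "apply_moves", "kwargs": {"targets": [[[0, 0, 0], [0, 0, 0], 50], [[0, 0, 0], [0, 0, 0], 50], [[0, 0, 0], [0, 0, 0], 50], [[0, 0, 0], [0, 0, 0], 50], [[0, 0, 0], [0, 0, 0], 50]], "squeeze": 25}}

```text
time_s: 4.1
tcp_pos: [0.4548, 0.0999, 0.0209]
eef_rot: [180.0, 0.1, -116.3]
contact_force: [0.2, -0.0, -1.1]
gripper_width: 0.0598
```

Call:
{"fn": "apply_moves", "kwargs": {"targets": [[[0, 0, 0], [0, 0, 0], 50], [[0, 0, 0], [0, 0, 0], 50], [[0, 0, 0], [0, 0, 0], 50]]}}

```text
time_s: 4.4
tcp_pos: [0.4548, 0.1, 0.021]
eef_rot: [180.0, 0.1, -116.3]
contact_force: [0.3, 0.1, 0.1]
gripper_width: 0.0595
```

Call:
{"fn": "apply_moves", "kwargs": {"targets": [[[0, 0, -0.4], [0, 0, 0], 50], [[0, 0, -0.8], [0, 0, 0], 50], [[0, 0, -0.8], [0, 0, 0], 50], [[0, 0, -0.8], [0, 0, 0], 50]]}}

```text
time_s: 4.8
tcp_pos: [0.451, 0.0975, 0.1313]
eef_rot: [179.6, -0.6, -116.4]
contact_force: [0.5, 1.1, -1.9]
gripper_width: 0.0598
```

```bash
python3 p.py 0.549 -0.178 0.13 -108.4 12 .034
```

```text
t 4.8 tcp [0.451  0.0975 0.1313] rot [ 179.58   -0.59 -116.43] F [ 0.5  1.1 -1.9] w 59.8
[[0.59, -0.61, 0.01], [0.06, -0.07, -0.98]]
[[0.67, -0.53, 0.0], [-0.0, 0.0, -0.02]]
[[0.67, -0.52, 0.0], [-0.0, 0.0, -0.0]]
[[0.67, -0.52, 0.0], [-0.0, 0.0, -0.0]]
[[0.67, -0.52, 0.01], [-0.0, 0.0, -0.0]]
[[0.67, -0.52, 0.0], [-0.0, 0.0, -0.0]]
[[0.67, -0.53, 0.01], [-0.0, 0.0, -0.0]]
[[0.67, -0.53, 0.0], [-0.0, 0.0, -0.0]]
[[0.4, -0.31, 0.01], [-0.0, 0.0, -0.0]]
[[-0.0, -0.0, -0.0], [-0.0, 0.0, -0.0]]
[[-0.0, -0.0, -0.0], [-0.0, 0.0, -0.0]]
[[-0.0, -0.0, -0.0], [-0.0, 0.0, -0.0]]
left mm [0.1 0.  0.2] deg [-0.  0. -0.]
```

Call:
{"fn": "apply_moves", "kwargs": {"targets": [[[0.3, -0.3, 0], [0.06, -0.07, -0.5], 50], [[0.6, -0.5, 0], [0, 0, -0.3], 50], [[0.67, -0.52, 0], [0, 0, -0.2], 50], [[0.67, -0.52, 0], [0, 0, 0], 50], [[0.67, -0.52, 0], [0, 0, 0], 50]]}}

```text
time_s: 5.3
tcp_pos: [0.5023, -0.0443, 0.1371]
eef_rot: [-179.5, 0.5, -107.6]
contact_force: [1.1, 0.4, -0.7]
gripper_width: 0.0596
```

```bash
python3 p.py 0.549 -0.178 0.13 -108.4 6 .034
```

```text
t 5.3 tcp [ 0.5023 -0.0443  0.1371] rot [-179.52    0.51 -107.65] F [ 1.1  0.4 -0.7] w 59.6
[[0.68, -0.51, 0.04], [-0.06, 0.06, 0.09]]
[[0.67, -0.52, 0.04], [0.0, 0.0, 0.0]]
[[0.67, -0.52, 0.04], [0.0, 0.0, 0.0]]
[[0.67, -0.51, 0.05], [0.0, 0.0, 0.0]]
[[0.12, -0.09, 0.0], [0.0, 0.0, 0.0]]
[[0.0, -0.0, 0.0], [0.0, 0.0, 0.0]]
left mm [ 0.1 -0.1 -0.1] deg [0. 0. 0.]
```

Call:
{"fn": "apply_moves", "kwargs": {"targets": [[[0.67, -0.5, 0.04], [-0.06, 0.06, 0.1], 50], [[0.67, -0.5, 0.04], [0, 0, 0], 50], [[0.65, -0.5, 0.04], [0, 0, 0], 50], [[0.4, -0.3, 0.04], [0, 0, 0], 50], [[0.1, -0.1, 0], [0, 0, 0], 50]]}}

```text
time_s: 5.8
tcp_pos: [0.5432, -0.1707, 0.1285]
eef_rot: [179.8, -0.0, -108.7]
contact_force: [-0.1, 0.7, -1.3]
gripper_width: 0.0595
```

Call:
{"fn": "apply_moves", "kwargs": {"targets": [[[0, 0, 0], [0, 0, 0], 50], [[0, 0, 0], [0, 0, 0], 50]]}}

```text
time_s: 6.0
tcp_pos: [0.5424, -0.1709, 0.1276]
eef_rot: [179.7, -0.0, -108.8]
contact_force: [-0.9, -0.1, -1.8]
gripper_width: 0.0599
```

```bash
python3 w.py w2; python3 p.py 0.549 -0.178 0.13 -108.4 2 .034
```

```text
[ 0.5424 -0.1709  0.1276] [ 1.7968e+02 -3.0000e-02 -1.0881e+02] [-0.01  0.06 -0.1  -0.11  0.07 -0.19]
t 6.05 tcp [ 0.5425 -0.1707  0.1276] rot [ 1.7969e+02 -2.0000e-02 -1.0878e+02] F [ 0.5  0.2 -0.9] w 59.6
[[0.12, -0.21, -0.06], [0.04, -0.0, -0.05]]
[[0.0, -0.0, -0.0], [-0.0, -0.0, 0.0]]
left mm [ 0.1 -0.   0. ] deg [-0. -0.  0.]
```

View pics/w2.png

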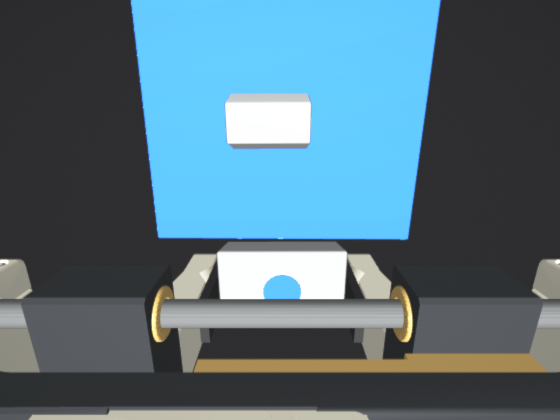

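The wrist view shows the base ingot at (268,120) on the board, and the held ingot at (282,275), square in the jaws.

```bash
python3 - <<'E'
import pickle;from h import *
s,d=pickle.load(open("w2.pkl","rb"))
print(d["img"][90:152:1,268].max(1), d["img"][90:152,268].min(1))
for t in(120,180,210,225,235,245):
  try:print(t,face(d,(268,122),.034,s,hw=50,thr=t))
  except Exception:print(t)
print(d["img"][236:262,300].min(1))
z=d["z_map"];print(z[118,268],z[260,280],z[80,268])
print("held spot/edges in tool:")
E
```

```text
[255 255 255 254 218 201 202 203 204 204 207 217 240 253 255 255 255 255
 255 255 255 255 255 255 255 255 255 255 255 255 255 255 255 255 255 254
 254 254 254 254 254 254 254 254 254 254 254 254 254 254 254 254 250 201
 137 132 132 141 223 255 255 255] [102 101 108 141 191 197 197 199 199 200 202 212 238 253 255 255 255 255
 255 255 255 255 255 255 255 254 254 254 254 254 254 254 254 254 254 254
 254 254 254 254 254 254 254 254 254 254 254 254 254 254 254 254 249 197
 134 129 130 127 120 103 100 100]
120 [ 526.8 -243.4  -18.8   59.    35.6]
180 [ 526.4 -244.8  -18.8   59.    32.8]
210 [ 527.  -242.9  -18.8   59.1   28.9]
225 [ 527.  -242.8  -18.5   59.    28.2]
235 [ 527.1 -242.6  -18.3   58.8   27.6]
245 [ 527.2 -242.3  -18.8   58.3   26.3]
[ 98  96  78  52  53  77 109 111 111 113 114 113 113 114 128 184 237 252
 253 253 253 253 253 253 253 253]
0.2255975 0.14773622 0.24400352
held spot/edges in tool:
```

```bash
python3 - <<'E'
import pickle;from h import *
s,d=pickle.load(open("w2.pkl","rb"))
g=d["img"]
s0=dict(tcp_pos=np.zeros(3),eef_rot=np.zeros(3))   # tool frame
print("front edge @row251", rays(d,[(240,251),(280,251),(330,251)],-.007,s0))
hsv=cv2.cvtColor(g,cv2.COLOR_BGR2HSV);m=cv2.inRange(hsv,(95,120,80),(118,255,255));m[:262]=0;m[300:]=0
ys,xs=np.nonzero(m[:, 240:330]);print("spot",xs.min()+240,xs.max()+240,ys.min(),rays(d,[(xs.min()+240,291),(xs.max()+240,291),((xs.min()+xs.max())/2+240,ys.min())],-.007,s0))
# row range of bright region
for c in(235,280,330):print(c,[int(v) for v in g[244:258,c].max(1)])
print(rays(d,[(218,255),(347,255)],-.007,s0))
th=np.radians(-18.5);n=np.array([-np.sin(th),np.cos(th)]);print("place36.5",np.array([.527,-.2428])+n*.0365, "dirs",n)
E
```

```text
front edge @row251 [[ 0.02068953 -0.0183315 ]
 [ 0.02069127 -0.00028929]
 [ 0.02069345  0.02226715]]
spot 264 300 275 [[ 0.00015698 -0.00783742]
 [ 0.00015722  0.00909653]
 [ 0.00857807  0.00062255]]
235 [115, 115, 116, 116, 116, 117, 128, 179, 235, 252, 254, 254, 254, 254]
280 [115, 115, 116, 116, 116, 117, 130, 185, 238, 253, 254, 254, 254, 254]
330 [115, 115, 116, 116, 116, 117, 133, 192, 241, 253, 254, 254, 254, 254]
[[ 0.01871149 -0.02837091]
 [ 0.01871667  0.03005965]]
place36.5 [ 0.53858162 -0.20818619] dirs [0.31730466 0.94832366]
```

```bash
python3 p.py 0.5395 -0.2065 0.075 -108.5 6 .02
```

```text
t 6.05 tcp [ 0.5425 -0.1707  0.1276] rot [ 1.7969e+02 -2.0000e-02 -1.0878e+02] F [ 0.5  0.2 -0.9] w 59.6
[[0.27, -0.07, 0.41], [0.04, -0.0, -0.04]]
[[0.27, -0.07, 0.41], [-0.0, -0.0, 0.0]]
[[0.28, -0.06, 0.41], [-0.0, -0.0, 0.0]]
[[0.05, -0.02, 0.09], [-0.0, -0.0, 0.0]]
[[0.0, 0.0, -0.0], [-0.0, -0.0, 0.0]]
[[0.0, 0.0, -0.0], [-0.0, -0.0, 0.0]]
left mm [-0.1 -0.   0.2] deg [-0. -0.  0.]
```

Call:
{"fn": "apply_moves", "kwargs": {"targets": [[[0.27, -0.07, 0.41], [0.04, 0, -0.04], 50], [[0.27, -0.07, 0.41], [0, 0, 0], 50], [[0.28, -0.06, 0.4], [0, 0, 0], 50], [[0, 0, 0], [0, 0, 0], 50], [[0, 0, 0], [0, 0, 0], 50]]}}

```text
time_s: 6.55
tcp_pos: [0.5403, -0.2, 0.0798]
eef_rot: [-179.8, 0.1, -108.0]
contact_force: [0.5, -0.5, -1.4]
gripper_width: 0.0599
```

```bash
python3 p.py 0.5395 -0.2065 0.050 -108.5 5 .012
```

```text
t 6.55 tcp [ 0.5403 -0.2     0.0798] rot [-1.7978e+02  6.0000e-02 -1.0805e+02] F [ 0.5 -0.5 -1.4] w 59.9
[[0.06, -0.01, 0.29], [-0.03, 0.01, 0.06]]
[[0.06, -0.01, 0.29], [0.0, -0.0, -0.0]]
[[0.04, -0.01, 0.17], [0.0, -0.0, -0.0]]
[[0.0, -0.0, -0.0], [0.0, -0.0, -0.0]]
[[0.0, -0.0, -0.0], [0.0, -0.0, -0.0]]
left mm [ 0.  -0.1  0.2] deg [ 0. -0. -0.]
```

Call:
{"fn": "apply_moves", "kwargs": {"targets": [[[0.1, -0.01, 0.2], [-0.03, 0, 0.08], 50], [[0.06, 0, 0.2], [0, 0, 0], 50], [[0, 0, 0], [0, 0, 0], 50], [[0, 0, 0], [0, 0, 0], 50]]}}

```text
time_s: 6.95
tcp_pos: [0.54, -0.2047, 0.0647]
eef_rot: [-179.9, 0.1, -108.6]
contact_force: [0.3, -0.7, -0.9]
gripper_width: 0.06
```

```bash
python3 p.py 0.5395 -0.2065 0.050 -108.5 3 .012
```

```text
t 6.95 tcp [ 0.54   -0.2047  0.0647] rot [-1.7986e+02  1.2000e-01 -1.0860e+02] F [ 0.3 -0.7 -0.9] w 60.0
[[0.04, -0.0, 0.3], [-0.02, 0.01, -0.01]]
[[0.01, -0.0, 0.07], [0.0, 0.0, -0.0]]
[[-0.0, -0.0, -0.0], [0.0, 0.0, -0.0]]
left mm [0.1 0.1 0.1] deg [ 0.  0. -0.]
```

Call:
{"fn": "apply_moves", "kwargs": {"targets": [[[0.06, 0, 0.25], [-0.02, 0.02, 0], 50], [[0.03, 0, 0.25], [0, 0, 0], 50], [[0, 0, 0.15], [0, 0, 0], 50], [[0, 0, 0], [0, 0, 0], 50]]}}

```text
time_s: 7.35
tcp_pos: [0.5389, -0.2083, 0.0365]
eef_rot: [180.0, -0.0, -108.6]
contact_force: [-0.6, -0.4, -2.3]
gripper_width: 0.0596
```

```bash
python3 p.py 0.5391 -0.2077 0.029 -108.5 3 .012
```

```text
t 7.35 tcp [ 0.5389 -0.2083  0.0365] rot [ 1.7998e+02 -5.0000e-02 -1.0860e+02] F [-0.6 -0.4 -2.3] w 59.6
[[-0.02, -0.0, 0.19], [0.0, -0.01, -0.01]]
[[0.0, -0.0, -0.0], [0.0, 0.0, -0.0]]
[[0.0, -0.0, -0.0], [0.0, 0.0, -0.0]]
left mm [-0.  -0.1  0.1] deg [ 0.  0. -0.]
```

Call:
{"fn": "apply_moves", "kwargs": {"targets": [[[0, 0, 0.12], [0, 0, 0], 50], [[0, 0, 0.06], [0, 0, 0], 50], [[0, 0, 0], [0, 0, 0], 50]]}}

```text
time_s: 7.65
tcp_pos: [0.5388, -0.2084, 0.0284]
eef_rot: [180.0, -0.1, -108.6]
contact_force: [0.2, 0.3, -2.2]
gripper_width: 0.06
```

Call:
{"fn": "apply_moves", "kwargs": {"targets": [[[0, 0, 0.06], [0, 0, 0], 50], [[0, 0, 0], [0, 0, 0], 50]]}}

```text
time_s: 7.85
tcp_pos: [0.5394, -0.2085, 0.0272]
eef_rot: [-180.0, -0.1, -108.6]
contact_force: [-0.6, 0.0, -1.3]
gripper_width: 0.0599
```

Call:
{"fn": "apply_moves", "kwargs": {"targets": [[[0, 0, 0.04], [0, 0, 0], 50], [[0, 0, 0], [0, 0, 0], 50]]}}

```text
time_s: 8.05
tcp_pos: [0.54, -0.2085, 0.0273]
eef_rot: [-179.9, -0.1, -108.5]
contact_force: [0.4, -0.0, -0.9]
gripper_width: 0.0596
```

Call:
{"fn": "apply_moves", "kwargs": {"targets": [[[0, 0, 0.05], [0, 0, 0], 50], [[0, 0, 0.02], [0, 0, 0], 50], [[0, 0, 0], [0, 0, 0], 50]]}}

```text
time_s: 8.35
tcp_pos: [0.5404, -0.2085, 0.027]
eef_rot: [-179.8, -0.1, -108.5]
contact_force: [0.1, -0.3, -1.8]
gripper_width: 0.0599
```

Call:
{"fn": "apply_moves", "kwargs": {"targets": [[[0.01, 0.04, 0.08], [-0.02, 0, 0], 50], [[0, 0, 0], [0, 0, 0], 50]]}}

```text
time_s: 8.55
tcp_pos: [0.541, -0.2087, 0.0267]
eef_rot: [-179.7, -0.1, -108.3]
contact_force: [0.6, -0.9, -1.5]
gripper_width: 0.0598
```

```bash
python3 p.py 0.5391 -0.208 0.0265 -108.5 3 .012
```

```text
t 8.55 tcp [ 0.541  -0.2087  0.0267] rot [-1.7969e+02 -6.0000e-02 -1.0835e+02] F [ 0.6 -0.9 -1.5] w 59.8
[[-0.0, 0.05, 0.0], [-0.04, -0.01, 0.02]]
[[-0.0, 0.0, 0.0], [0.0, 0.0, -0.0]]
[[-0.0, 0.0, 0.0], [0.0, 0.0, -0.0]]
left mm [-0.   0.1 -0.2] deg [ 0.  0. -0.]
```

Call:
{"fn": "apply_moves", "kwargs": {"targets": [[[0, 0.08, -0.06], [-0.06, 0, 0.03], 50], [[0, 0.02, 0], [0, 0, 0], 50], [[0, 0, 0], [0, 0, 0], 50]]}}

```text
time_s: 8.85
tcp_pos: [0.5366, -0.2073, 0.0284]
eef_rot: [179.8, -0.1, -108.6]
contact_force: [0.4, 0.0, -2.0]
gripper_width: 0.0599
```

```bash
python3 p.py 0.5391 -0.208 0.0265 -108.5 1 .012
```

```text
t 8.85 tcp [ 0.5366 -0.2073  0.0284] rot [ 1.7975e+02 -6.0000e-02 -1.0864e+02] F [ 0.4  0.  -2. ] w 59.9
[[-0.0, -0.06, 0.05], [0.03, -0.01, -0.02]]
left mm [0.2 0.  0.1] deg [0. 0. 0.]
```

Call:
{"fn": "apply_moves", "kwargs": {"targets": [[[0, -0.06, 0.06], [0.04, 0, 0], 50], [[0, 0, 0.02], [0, 0, 0], 50], [[0, 0, 0], [0, 0, 0], 50]]}}

```text
time_s: 9.15
tcp_pos: [0.5388, -0.2081, 0.0258]
eef_rot: [-179.9, -0.1, -108.6]
contact_force: [-1.0, -0.4, -1.6]
gripper_width: 0.0597
```

```bash
python3 p.py 0.5391 -0.208 0.0265 -108.5 1 .012
```

```text
t 9.15 tcp [ 0.5388 -0.2081  0.0258] rot [-1.7994e+02 -9.0000e-02 -1.0860e+02] F [-1.  -0.4 -1.6] w 59.7
[[-0.0, -0.01, -0.02], [-0.01, -0.01, -0.01]]
left mm [-0.   0.2 -0.1] deg [ 0. -0. -0.]
```

Call:
{"fn": "apply_moves", "kwargs": {"targets": [[[0, 0, 0.05], [0, 0, 0], 50], [[0, 0, 0], [0, 0, 0], 50]]}}

```text
time_s: 9.35
tcp_pos: [0.539, -0.2081, 0.0261]
eef_rot: [-179.9, -0.1, -108.5]
contact_force: [0.2, 0.4, -1.9]
gripper_width: 0.0601
```

```bash
python3 p.py 0.5391 -0.208 0.0255 -108.5 1 .012;python3 - <<'E'
from plant import r
import cv2
for i in range(4): print(r.get_state()["contact_force"].round(2))
d=r.capture("scene");cv2.imwrite("pics/s2.png",cv2.resize(d["img"][100:190,200:320],(800,600),interpolation=cv2.INTER_CUBIC))
E
```

```text
t 9.35 tcp [ 0.539  -0.2081  0.0261] rot [-1.7989e+02 -1.2000e-01 -1.0854e+02] F [ 0.2  0.4 -1.9] w 60.1
[[-0.0, -0.0, 0.01], [-0.01, -0.01, -0.01]]
left mm [ 0.1  0.1 -0.2] deg [-0. -0.  0.]
[ 0.22  0.43 -1.87]
[ 0.22  0.43 -1.87]
[ 0.22  0.43 -1.87]
[ 0.22  0.43 -1.87]
```

View pics/s2.png

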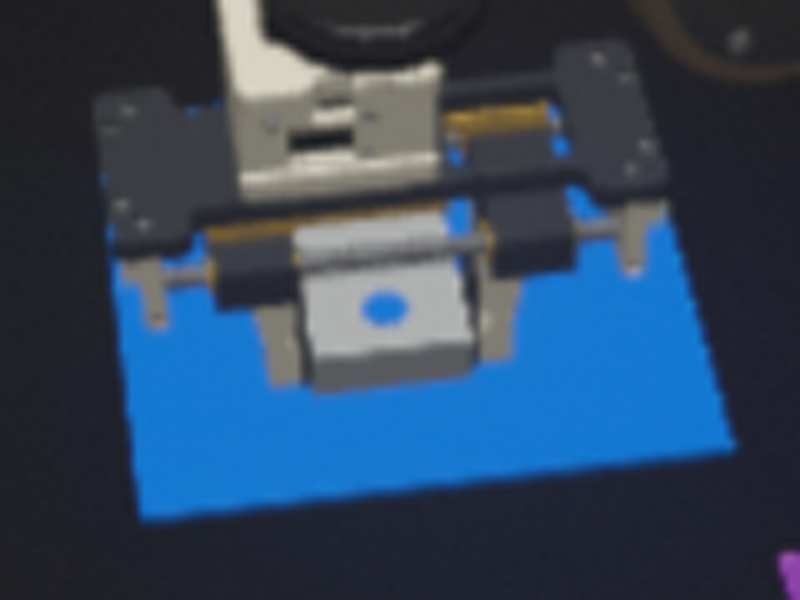

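Call:
{"fn": "apply_moves", "kwargs": {"targets": [[[0, 0, 0.1], [0, 0, 0], 50]]}}

```text
time_s: 9.5
tcp_pos: [0.5392, -0.2083, 0.0237]
eef_rot: [-179.9, -0.2, -108.5]
contact_force: [-10.3, 4.9, 35.3]
gripper_width: 0.0594
```

Call:
{"fn": "apply_moves", "kwargs": {"targets": [[[0, 0, 0], [0, 0, 0], 50]]}}

```text
time_s: 9.6
tcp_pos: [0.5393, -0.2084, 0.024]
eef_rot: [-179.8, -0.2, -108.5]
contact_force: [-0.3, -0.4, -1.6]
gripper_width: 0.0598
```

Call:
{"fn": "apply_moves", "kwargs": {"targets": [[[0, 0, 0.02], [0, 0, 0], 61], [[0, 0, 0], [0, 0, 0], 64], [[0, 0, 0], [0, 0, 0], 72], [[0, 0, 0], [0, 0, 0], 80], [[0, 0, 0], [0, 0, 0], 80]]}}

```text
time_s: 10.1
tcp_pos: [0.5432, -0.2093, 0.0237]
eef_rot: [-179.5, -0.1, -108.4]
contact_force: [1.0, -0.8, 2.6]
gripper_width: 0.0787
```

Call:
{"fn": "apply_moves", "kwargs": {"targets": [[[0, 0, -0.4], [0, 0, 0], 80], [[0, 0, -0.8], [0, 0, 0], 87], [[0, 0, -0.9], [0, 0, 0], 87], [[0, 0, -0.7], [0, 0, 0], 87]]}}

```text
time_s: 10.5
tcp_pos: [0.5359, -0.2077, 0.1311]
eef_rot: [179.5, -0.3, -108.5]
contact_force: [0.2, -0.1, -0.7]
gripper_width: 0.087
```

```bash
python3 p.py 0.52 -0.225 0.14 -108.5 3 .03
```

```text
t 10.5 tcp [ 0.5359 -0.2077  0.1311] rot [ 179.49   -0.3  -108.54] F [ 0.2 -0.1 -0.7] w 87.0
[[0.54, 0.24, -0.22], [0.06, -0.04, -0.0]]
[[-0.0, 0.0, 0.0], [0.0, 0.0, -0.0]]
[[-0.0, 0.0, 0.0], [0.0, 0.0, -0.0]]
left mm [-0.   0.1 -0.1] deg [ 0.  0. -0.]
```

Call:
{"fn": "apply_moves", "kwargs": {"targets": [[[0.1, 0, 0], [0.06, 0, 0], 87], [[0, 0, 0], [0, 0, 0], 87], [[0, 0, 0], [0, 0, 0], 87]]}}

```text
time_s: 10.8
tcp_pos: [0.5345, -0.2114, 0.1332]
eef_rot: [-179.9, -0.2, -108.6]
contact_force: [-0.6, 0.4, -0.7]
gripper_width: 0.0871
```

```bash
python3 w.py w3;python3 -c "
from plant import r;import cv2
d=r.capture('scene');cv2.imwrite('pics/s3.png',cv2.resize(d['img'][100:190,200:320],(800,600),interpolation=cv2.INTER_CUBIC))"
```

```text
[ 0.5345 -0.2114  0.1332] [-179.89   -0.22 -108.57] [-0.2   0.4  -1.24 -0.57  0.22  0.09]
```

View pics/w3.png

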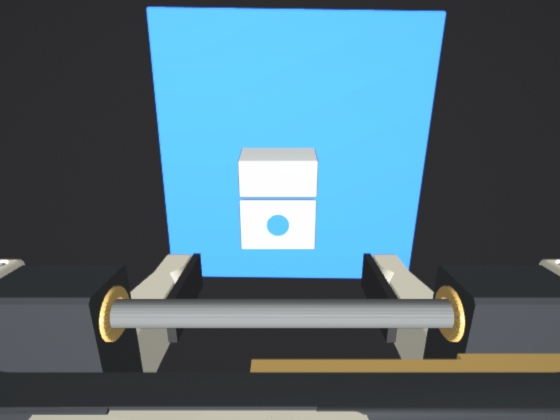

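View pics/s3.png

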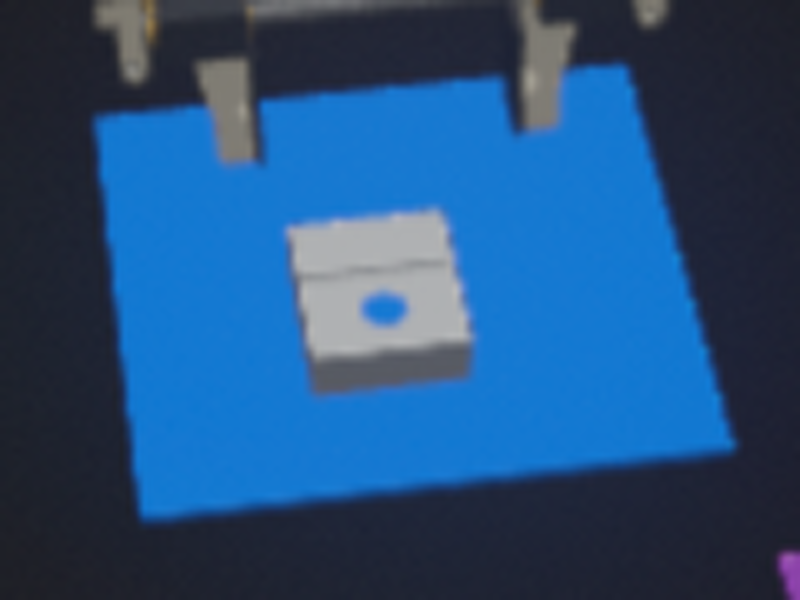

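Wrist view: the inverted ingot at (278,224) nests against the base at (278,177), with a thin gap and ends level (columns about 240–316 on both).

```bash
python3 - <<'E'
import pickle;from h import *
s,d=pickle.load(open("w3.pkl","rb"));g=d["img"].copy()
print(g[145:170,278].min(1),g[190:206,278].min(1))
for t in(210,235):
  d["img"]=g.copy();d["img"][198:]=0;b=face(d,(278,180),.034,s,hw=50,thr=t)
  d["img"]=g.copy();d["img"][:199]=0;i=face(d,(278,225),.034,s,hw=45,thr=t)
  th=np.radians((b[2]+i[2])/2);R=np.array([[np.cos(th),np.sin(th)],[-np.sin(th),np.cos(th)]])
  print(b,i,"rel along,across",R@(i-b)[:2])
E
```

```text
[103 105 132 190 197 198 198 199 200 200 200 201 201 202 205 220 248 254
 254 254 254 254 254 254 254] [254 254 254 254 254 253 239 145 106 139 228 254 254 254 254 254]
[ 526.8 -243.2  -18.8   58.9   28.3] [ 538.8 -207.9  -18.5   58.9   40.1] rel along,across [ 0.08142106 37.28382183]
[ 526.9 -242.6  -18.5   58.9   26.8] [ 538.8 -207.9  -18.5   58.8   40.1] rel along,across [ 0.27457992 36.68275625]
```

```bash
python3 p.py 0.630 0.1805 0.16 -92.2 13 .038
```

```text
t 10.9 tcp [ 0.5343 -0.2113  0.1327] rot [-179.96   -0.24 -108.57] F [ 0.4 -0.3  0.2] w 86.6
[[-0.94, 0.08, -0.07], [-0.0, -0.01, -0.99]]
[[-0.95, -0.05, -0.07], [-0.0, -0.02, -0.99]]
[[-0.93, -0.18, -0.06], [-0.0, -0.0, -0.07]]
[[-0.93, -0.19, -0.06], [-0.0, -0.0, 0.0]]
[[-0.93, -0.19, -0.06], [-0.0, -0.0, 0.0]]
[[-0.93, -0.19, -0.07], [-0.0, -0.0, 0.0]]
[[-0.93, -0.19, -0.06], [-0.0, -0.0, 0.0]]
[[-0.93, -0.19, -0.07], [-0.0, -0.0, 0.0]]
[[-0.93, -0.19, -0.06], [-0.0, -0.0, 0.0]]
[[-0.93, -0.19, -0.07], [-0.0, -0.0, 0.0]]
[[-0.58, -0.12, -0.04], [-0.0, -0.0, 0.0]]
[[-0.0, -0.0, -0.0], [-0.0, -0.0, 0.0]]
[[-0.0, -0.0, -0.0], [-0.0, -0.0, 0.0]]
left mm [0.1 0.2 0. ] deg [-0. -0.  0.]
```

Call:
{"fn": "apply_moves", "kwargs": {"targets": [[[-0.9, 0.1, -0.1], [0, 0, -1], 87], [[-0.95, -0.05, -0.1], [0, 0, -1], 87], [[-0.93, -0.18, -0.06], [0, 0, 0], 87], [[-0.93, -0.19, -0.06], [0, 0, 0], 87], [[-0.93, -0.19, -0.06], [0, 0, 0], 87]]}}

```text
time_s: 11.4
tcp_pos: [0.5747, -0.0264, 0.1409]
eef_rot: [179.3, -0.3, -92.4]
contact_force: [0.5, -0.9, -0.1]
gripper_width: 0.0868
```

```bash
python3 p.py 0.630 0.1805 0.16 -92.2 8 .038
```

```text
t 11.4 tcp [ 0.5747 -0.0264  0.1409] rot [179.29  -0.34 -92.35] F [ 0.5 -0.9 -0.1] w 86.8
[[-0.92, -0.21, -0.09], [0.09, -0.04, -0.02]]
[[-0.92, -0.21, -0.09], [-0.0, -0.0, 0.0]]
[[-0.92, -0.21, -0.08], [-0.0, -0.0, 0.0]]
[[-0.92, -0.21, -0.08], [-0.0, -0.0, 0.0]]
[[-0.92, -0.2, -0.09], [-0.0, -0.0, 0.0]]
[[-0.62, -0.14, -0.06], [-0.0, -0.0, 0.0]]
[[-0.0, 0.0, 0.0], [-0.0, -0.0, 0.0]]
[[-0.0, 0.0, 0.0], [-0.0, -0.0, 0.0]]
left mm [-0.   0.1 -0.1] deg [-0. -0.  0.]
```

Call:
{"fn": "apply_moves", "kwargs": {"targets": [[[-0.92, -0.2, -0.1], [0.1, -0.04, 0], 87], [[-0.92, -0.2, -0.1], [0, 0, 0], 87], [[-0.92, -0.2, -0.1], [0, 0, 0], 87], [[-0.92, -0.2, -0.1], [0, 0, 0], 87], [[-0.8, -0.2, -0.1], [0, 0, 0], 87]]}}

```text
time_s: 11.9
tcp_pos: [0.6203, 0.159, 0.1543]
eef_rot: [179.5, -0.3, -92.3]
contact_force: [0.9, 0.0, -0.5]
gripper_width: 0.0867
```

```bash
python3 p.py 0.630 0.1805 0.16 -92.2 3 .038
```

```text
t 11.9 tcp [0.6203 0.159  0.1543] rot [179.52  -0.26 -92.31] F [ 0.9  0.  -0.5] w 86.7
[[-0.55, -0.22, -0.15], [0.06, -0.03, -0.01]]
[[0.0, -0.0, 0.0], [-0.0, -0.0, -0.0]]
[[0.0, -0.0, 0.0], [-0.0, -0.0, -0.0]]
left mm [ 0.  -0.2 -0.2] deg [-0. -0. -0.]
```

Call:
{"fn": "apply_moves", "kwargs": {"targets": [[[-0.5, -0.2, -0.1], [0.06, -0.03, 0], 87], [[-0.05, 0, 0], [0, 0, 0], 87], [[0, 0, 0], [0, 0, 0], 87], [[0, 0, 0], [0, 0, 0], 87]]}}

```text
time_s: 12.3
tcp_pos: [0.6288, 0.1846, 0.1541]
eef_rot: [179.7, -0.2, -92.1]
contact_force: [0.4, 0.4, -0.7]
gripper_width: 0.087
```

```bash
python3 w.py w4; python3 - <<'E'
import pickle;from h import *
s,d=pickle.load(open("w4.pkl","rb"));u=proj(d,[.630,.1815,.028],s)[0];print(u)
x,y=u.astype(int);print(d["img"][y-40:y+40,x].min(1))
for t in(150,180,200,210,225,235,245):
    try:print(t,face(d,u,.028,s,hw=45,thr=t))
    except Exception as e:print(t,'-')
E
```

```text
[0.6288 0.1846 0.1541] [179.74  -0.19 -92.09] [-0.26  0.2  -0.67 -0.24  0.04  0.23]
[279.21414437 205.44576549]
[ 32  32  33  32  33  32  33  33  33  33  45  89 141 148 147 148 149 149
 149 150 151 151 152 152 157 184 222 237 236 236 235 235 235 235 234 234
 233 233 232 232 232 232 231 231 231 231 231 231 231 231 231 230 230 230
 230 220 123  48  33  32  32  32  32  33  32  32  32  33  32  34  33  33
  34  32  31  33  33  33  32  33]
150 [629.5 176.1  -2.2  58.9  37.2]
180 [629.8 181.3  -2.2  58.3  26.9]
200 [629.8 181.7  -2.2  58.1  26. ]
210 [629.8 181.7  -2.2  58.   26. ]
225 [629.8 181.7  -2.1  57.7  26. ]
235 [629.5 178.5  -2.1  57.2  17.8]
245 -
```

View pics/w4.png

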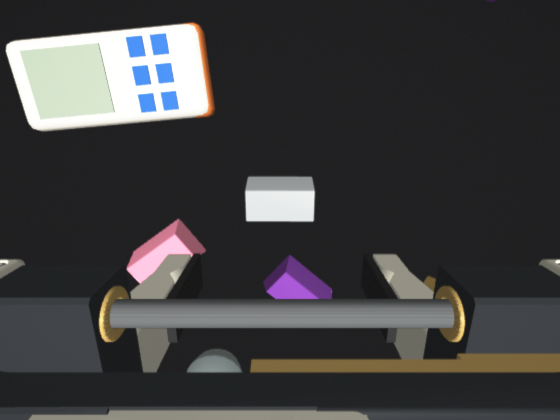

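```bash
python3 - <<'E'
import pickle;from h import *
s,d=pickle.load(open("w4.pkl","rb"));print(rays(d,[(178,220),(205,240),(290,257),(265,285)],.028,s),rays(d,[(127,265),(205,255)],.0,s))
E
python3 p.py 0.6298 0.1817 0.06 -92.2 5 .03
```

```text
[[0.71854719 0.19136825]
 [0.6971037  0.21096812]
 [0.6221071  0.23043778]
 [0.64618393 0.2581204 ]] [[0.78565358 0.24623864]
 [0.70622385 0.23829678]]
t 12.35 tcp [0.6287 0.1843 0.1541] rot [179.73  -0.19 -92.12] F [-0.7  0.1  0.5] w 86.8
[[0.02, -0.01, 0.75], [0.03, -0.02, 0.01]]
[[0.02, -0.01, 0.75], [0.0, -0.0, 0.0]]
[[0.02, -0.01, 0.75], [0.0, -0.0, 0.0]]
[[-0.0, -0.0, 0.1], [0.0, -0.0, 0.0]]
[[-0.0, -0.0, 0.0], [0.0, -0.0, 0.0]]
left mm [ 0.1 -0.  -0.1] deg [ 0. -0.  0.]
```

Call:
{"fn": "apply_moves", "kwargs": {"targets": [[[0.03, 0, 0.7], [0.03, -0.02, 0], 80], [[0.03, 0, 0.7], [0, 0, 0], 80], [[0.02, 0, 0.5], [0, 0, 0], 80], [[0, 0, 0], [0, 0, 0], 80], [[0, 0, 0], [0, 0, 0], 80]]}}

```text
time_s: 12.85
tcp_pos: [0.6287, 0.1754, 0.078]
eef_rot: [-179.9, 0.0, -92.4]
contact_force: [0.6, -0.3, -0.1]
gripper_width: 0.0801
```

```bash
python3 p.py 0.6298 0.1817 0.045 -92.2 3 .012
```

```text
t 12.85 tcp [0.6287 0.1754 0.078 ] rot [-1.7991e+02  2.0000e-02 -9.2440e+01] F [ 0.6 -0.3 -0.1] w 80.1
[[-0.06, -0.01, 0.29], [-0.01, 0.0, -0.03]]
[[-0.05, -0.01, 0.3], [-0.0, 0.0, -0.0]]
[[-0.05, -0.0, 0.24], [-0.0, 0.0, -0.0]]
left mm [ 0.  -0.1  0.2] deg [-0.  0. -0.]
```

Call:
{"fn": "apply_moves", "kwargs": {"targets": [[[-0.08, -0.02, 0.3], [0, 0, -0.03], 80], [[-0.06, 0, 0.3], [0, 0, 0], 80], [[0, 0, 0.1], [0, 0, 0], 80], [[0, 0, 0], [0, 0, 0], 80]]}}

```text
time_s: 13.25
tcp_pos: [0.6314, 0.1815, 0.051]
eef_rot: [-179.7, 0.2, -92.2]
contact_force: [-1.1, -0.2, 0.8]
gripper_width: 0.0803
```

```bash
python3 p.py 0.6298 0.1817 0.020 -92.2 3 .012
```

```text
t 13.25 tcp [0.6314 0.1815 0.051 ] rot [-1.7969e+02  1.6000e-01 -9.2220e+01] F [-1.1 -0.2  0.8] w 80.3
[[-0.0, 0.02, 0.3], [-0.04, 0.02, -0.0]]
[[-0.0, 0.01, 0.3], [0.0, -0.0, -0.0]]
[[-0.0, 0.01, 0.17], [0.0, -0.0, -0.0]]
left mm [-0.1  0.1 -0.2] deg [ 0. -0. -0.]
```

Call:
{"fn": "apply_moves", "kwargs": {"targets": [[[0, 0.03, 0.3], [-0.04, 0.02, 0], 80], [[0, 0.02, 0.3], [0, 0, 0], 80], [[0, 0, 0.1], [0, 0, 0], 80], [[0, 0, 0], [0, 0, 0], 80]]}}

```text
time_s: 13.65
tcp_pos: [0.6293, 0.182, 0.0206]
eef_rot: [180.0, -0.0, -92.2]
contact_force: [0.9, -0.7, 0.9]
gripper_width: 0.0796
```

```bash
python3 p.py 0.6298 0.1817 0.020 -92.2 3 .012
```

```text
t 13.65 tcp [0.6293 0.182  0.0206] rot [ 1.7997e+02 -1.0000e-02 -9.2190e+01] F [ 0.9 -0.7  0.9] w 79.6
[[0.01, -0.01, 0.01], [0.0, -0.0, 0.0]]
[[-0.0, -0.0, 0.0], [0.0, -0.0, 0.0]]
[[-0.0, -0.0, 0.0], [0.0, -0.0, 0.0]]
left mm [ 0.1  0.1 -0.2] deg [ 0. -0.  0.]
```

Call:
{"fn": "apply_moves", "kwargs": {"targets": [[[0, 0, 0], [0, 0, 0], 50], [[0, 0, 0], [0, 0, 0], 50], [[0, 0, 0], [0, 0, 0], 50], [[0, 0, 0], [0, 0, 0], 50], [[0, 0, 0], [0, 0, 0], 50]], "squeeze": 25}}

```text
time_s: 14.15
tcp_pos: [0.6295, 0.1821, 0.021]
eef_rot: [180.0, -0.0, -92.2]
contact_force: [0.8, 0.6, -2.3]
gripper_width: 0.0594
```

Call:
{"fn": "apply_moves", "kwargs": {"targets": [[[0, 0, 0], [0, 0, 0], 50], [[0, 0, 0], [0, 0, 0], 50]]}}

```text
time_s: 14.35
tcp_pos: [0.6294, 0.182, 0.021]
eef_rot: [180.0, 0.0, -92.2]
contact_force: [-0.2, 0.3, -2.1]
gripper_width: 0.0599
```

Call:
{"fn": "apply_moves", "kwargs": {"targets": [[[0, 0, -0.4], [0, 0, 0], 50], [[0, 0, -0.8], [0, 0, 0], 50], [[0, 0, -0.8], [0, 0, 0], 50], [[0, 0, -0.8], [0, 0, 0], 50], [[0, 0, -0.5], [0, 0, 0], 50]]}}

```text
time_s: 14.85
tcp_pos: [0.6267, 0.1805, 0.1525]
eef_rot: [179.5, -0.3, -92.3]
contact_force: [0.2, 0.0, -1.3]
gripper_width: 0.0594
```

```bash
python3 p.py 0.513 -0.219 0.155 -18.5 17 .036
```

```text
t 14.85 tcp [0.6267 0.1805 0.1525] rot [179.49  -0.29 -92.25] F [ 0.2  0.  -1.3] w 59.4
[[0.87, 0.21, 0.0], [0.01, 0.0, -0.99]]
[[0.84, 0.33, 0.0], [0.01, 0.0, -0.99]]
[[0.78, 0.44, 0.0], [0.01, 0.0, -0.99]]
[[0.71, 0.55, -0.0], [0.01, 0.0, -0.99]]
[[0.63, 0.64, -0.0], [0.01, 0.0, -0.99]]
[[0.54, 0.72, -0.0], [0.01, 0.0, -0.99]]
[[0.43, 0.79, -0.0], [0.0, 0.0, -0.99]]
[[0.32, 0.84, -0.01], [0.01, 0.0, -0.99]]
[[0.2, 0.88, -0.0], [0.0, 0.0, -0.99]]
[[0.08, 0.9, -0.01], [0.01, 0.0, -0.31]]
[[0.05, 0.9, -0.01], [-0.0, 0.0, 0.0]]
[[0.02, 0.49, 0.0], [-0.0, 0.0, 0.0]]
[[0.0, -0.0, 0.0], [-0.0, 0.0, 0.0]]
[[0.0, -0.0, 0.0], [-0.0, 0.0, 0.0]]
[[0.0, -0.0, 0.0], [-0.0, 0.0, 0.0]]
[[0.0, -0.0, 0.0], [-0.0, 0.0, 0.0]]
[[0.0, -0.0, 0.0], [-0.0, 0.0, 0.0]]
left mm [ 0.2 -0.  -0. ] deg [-0.  0.  0.]
```

```bash
python3 p.py 0.475 -0.206 0.14 -18.5 5 .036
```

```text
t 14.85 tcp [0.6267 0.1805 0.1525] rot [179.49  -0.29 -92.25] F [ 0.2  0.  -1.3] w 59.4
[[0.85, 0.3, 0.03], [0.01, 0.0, -0.99]]
[[0.8, 0.41, 0.03], [0.01, 0.0, -0.99]]
[[0.74, 0.52, 0.03], [0.01, 0.0, -0.99]]
[[0.66, 0.61, 0.03], [0.01, 0.0, -0.99]]
[[0.57, 0.7, 0.03], [0.01, 0.0, -0.99]]
left mm [ -85.7 -218.7   -7.6] deg [  0.2   0.  -34.2]
```

Call:
{"fn": "apply_moves", "kwargs": {"targets": [[[0.6, 0.2, 0], [0, 0, -0.7], 50], [[0.8, 0.4, 0], [0, 0, -0.9], 50], [[0.74, 0.5, 0.03], [0, 0, -0.9], 50], [[0.66, 0.6, 0.03], [0, 0, -0.9], 50], [[0.57, 0.7, 0.03], [0, 0, -0.9], 50]]}}

```text
time_s: 15.35
tcp_pos: [0.5615, 0.0259, 0.1542]
eef_rot: [180.0, -0.0, -56.3]
contact_force: [0.3, -0.4, -0.9]
gripper_width: 0.0597
```

```bash
python3 p.py 0.475 -0.206 0.14 -18.5 10 .036
```

```text
t 15.35 tcp [0.5615 0.0259 0.1542] rot [ 1.7999e+02 -2.0000e-02 -5.6350e+01] F [ 0.3 -0.4 -0.9] w 59.7
[[0.53, 0.73, 0.05], [0.0, -0.0, -0.99]]
[[0.42, 0.79, 0.05], [0.0, -0.0, -0.99]]
[[0.31, 0.84, 0.05], [0.0, -0.0, -0.99]]
[[0.19, 0.88, 0.05], [0.0, -0.0, -0.99]]
[[0.06, 0.9, 0.05], [0.0, -0.0, -0.77]]
[[-0.03, 0.9, 0.06], [0.0, -0.0, -0.0]]
[[-0.03, 0.79, 0.05], [0.0, -0.0, -0.0]]
[[0.0, 0.0, -0.0], [0.0, -0.0, -0.0]]
[[0.0, 0.0, -0.0], [0.0, -0.0, -0.0]]
[[0.0, 0.0, -0.0], [0.0, -0.0, -0.0]]
left mm [ 0.1 -0.1  0.1] deg [ 0. -0. -0.]
```

Call:
{"fn": "apply_moves", "kwargs": {"targets": [[[0.53, 0.73, 0.05], [0, 0, -1], 50], [[0.42, 0.79, 0.05], [0, 0, -1], 50], [[0.3, 0.84, 0.05], [0, 0, -1], 50], [[0.2, 0.88, 0.05], [0, 0, -1], 50], [[0.06, 0.8, 0.05], [0, 0, -0.7], 50]]}}

```text
time_s: 15.85
tcp_pos: [0.4984, -0.1459, 0.145]
eef_rot: [-179.9, -0.1, -17.0]
contact_force: [0.3, -0.2, -1.5]
gripper_width: 0.0599
```

```bash
python3 p.py 0.475 -0.206 0.14 -18.5 5 .03
```

```text
t 15.85 tcp [ 0.4984 -0.1459  0.145 ] rot [-1.7994e+02 -1.1000e-01 -1.7000e+01] F [ 0.3 -0.2 -1.5] w 59.9
[[-0.06, 0.75, 0.06], [-0.01, -0.01, 0.19]]
[[-0.03, 0.75, 0.06], [0.0, -0.0, -0.0]]
[[-0.01, 0.11, 0.0], [0.0, -0.0, -0.0]]
[[0.0, -0.0, 0.0], [0.0, -0.0, -0.0]]
[[0.0, -0.0, 0.0], [0.0, -0.0, -0.0]]
left mm [ 0.1 -0.  -0.2] deg [ 0. -0. -0.]
```

Call:
{"fn": "apply_moves", "kwargs": {"targets": [[[-0.06, 0.7, 0.06], [0, 0, 0.15], 50], [[-0.03, 0.5, 0.05], [0, 0, 0], 50], [[0, 0.15, 0], [0, 0, 0], 50], [[0, 0, 0], [0, 0, 0], 50], [[0, 0, 0], [0, 0, 0], 50]]}}

```text
time_s: 16.35
tcp_pos: [0.4755, -0.2011, 0.1408]
eef_rot: [-179.9, -0.1, -18.3]
contact_force: [0.9, -0.5, -1.8]
gripper_width: 0.0594
```

```bash
python3 w.py w5; python3 p.py 0.475 -0.206 0.14 -18.5 1 .03
```

```text
[ 0.4755 -0.2011  0.1408] [-1.7992e+02 -1.2000e-01 -1.8320e+01] [ 0.   -0.16  0.02  0.05 -0.01 -0.16]
t 16.4 tcp [ 0.4756 -0.201   0.1408] rot [-1.7992e+02 -1.2000e-01 -1.8290e+01] F [ 0.8 -0.7 -1. ] w 59.7
[[0.02, 0.12, 0.02], [-0.01, -0.02, 0.03]]
left mm [ 0.1 -0.2  0. ] deg [ 0.  0. -0.]
```

View pics/w5.png

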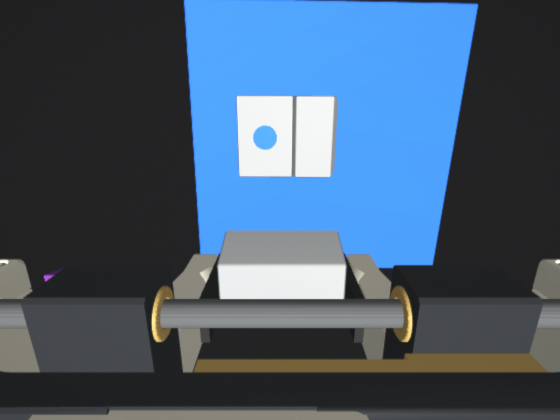

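The pair shows at (265,137) for the inverted ingot and (314,137) for the base. The cross ingot is held level and square at (282,270).

```bash
python3 - <<'E'
import pickle;from h import *
s,d=pickle.load(open("w5.pkl","rb"));g=d["img"].copy()
print(g[137,285:345].min(1))
d["img"]=g.copy();d["img"][:,294:]=0;i=face(d,(265,137),.034,s,hw=48,thr=210)
d["img"]=g.copy();d["img"][:,:295]=0;b=face(d,(314,137),.034,s,hw=48,thr=210)
th=np.radians(-18.5);R=np.array([[np.cos(th),np.sin(th)],[-np.sin(th),np.cos(th)]])
print(b,i,"rel",R@(i-b)[:2],"mid",(b+i)[:2]/2)
s0=dict(tcp_pos=np.zeros(3),eef_rot=np.zeros(3))
print([int(v) for v in g[228:275,282].max(1)])
for r0 in (232,262,263):print(rays(d,[(221,r0),(282,r0),(343,r0)],-.007,s0).round(4))
print([int(v) for v in g[275,205:235].min(1)],[int(v) for v in g[275,330:360].min(1)])
E
```

```text
[245 246 246 246 246 246 242 145 117 122 158 221 243 245 245 245 245 245
 245 245 245 245 245 245 245 245 245 245 245 245 245 245 245 245 245 245
 245 245 245 245 245 245 245 245 245 245 238 189 150 143 137  89  79  79
  78  79  78  79  79  79]
[ 527.5 -242.5  -18.3   58.4   27. ] [ 539.1 -207.5  -18.6   58.5   40.2] rel [-0.10510857 36.87206195] mid [ 533.3 -225. ]
[253, 251, 219, 154, 146, 146, 146, 146, 146, 146, 146, 146, 147, 147, 148, 148, 148, 148, 148, 148, 149, 148, 149, 149, 149, 149, 150, 150, 149, 149, 151, 150, 151, 151, 153, 165, 191, 218, 233, 242, 242, 242, 242, 242, 242, 242, 241]
[[ 0.0306 -0.0279]
 [ 0.0306 -0.0009]
 [ 0.0306  0.0261]]
[[ 0.016  -0.0287]
 [ 0.016  -0.0009]
 [ 0.016   0.0269]]
[[ 0.0154 -0.0288]
 [ 0.0155 -0.0009]
 [ 0.0155  0.027 ]]
[192, 185, 180, 167, 87, 38, 28, 28, 28, 28, 28, 29, 66, 161, 229, 236, 237, 237, 237, 237, 237, 237, 237, 237, 237, 237, 237, 237, 237, 237] [241, 240, 241, 241, 241, 241, 240, 241, 241, 240, 240, 241, 241, 239, 226, 158, 64, 30, 27, 29, 29, 29, 28, 40, 90, 143, 154, 160, 165, 171]
```

```bash
python3 p.py 0.5326 -0.225 0.095 -18.5 5 .02
```

```text
t 16.4 tcp [ 0.4756 -0.201   0.1408] rot [-1.7992e+02 -1.2000e-01 -1.8290e+01] F [ 0.8 -0.7 -1. ] w 59.7
[[0.4, 0.03, 0.3], [-0.01, -0.02, 0.03]]
[[0.4, 0.03, 0.3], [0.0, 0.0, -0.0]]
[[0.4, 0.03, 0.3], [0.0, 0.0, -0.0]]
[[0.34, 0.03, 0.24], [0.0, 0.0, -0.0]]
[[0.0, -0.0, 0.0], [0.0, 0.0, -0.0]]
left mm [ 0.1  0.  -0.2] deg [ 0.  0. -0.]
```

Call:
{"fn": "apply_moves", "kwargs": {"targets": [[[0.4, 0.03, 0.3], [0, -0.02, 0.03], 50], [[0.4, 0.03, 0.3], [0, 0, 0], 50], [[0.4, 0.03, 0.3], [0, 0, 0], 50], [[0.3, 0.02, 0.2], [0, 0, 0], 50], [[0, 0, 0], [0, 0, 0], 50]]}}

```text
time_s: 16.9
tcp_pos: [0.5364, -0.2204, 0.0967]
eef_rot: [-179.9, -0.2, -18.2]
contact_force: [-1.0, -0.4, -1.8]
gripper_width: 0.0601
```

Call:
{"fn": "apply_moves", "kwargs": {"targets": [[[0, 0, 0], [0, 0, 0], 50], [[0, 0, 0], [0, 0, 0], 50]]}}

```text
time_s: 17.1
tcp_pos: [0.5362, -0.2195, 0.0966]
eef_rot: [-179.9, -0.1, -18.1]
contact_force: [0.3, 0.6, -1.5]
gripper_width: 0.0599
```

```bash
python3 p.py 0.5326 -0.225 0.07 -18.5 3 .012
```

```text
t 17.1 tcp [ 0.5362 -0.2195  0.0966] rot [-1.7987e+02 -1.0000e-01 -1.8130e+01] F [ 0.3  0.6 -1.5] w 59.9
[[-0.02, 0.07, 0.29], [-0.02, -0.01, 0.05]]
[[-0.02, 0.07, 0.29], [0.0, -0.0, -0.0]]
[[-0.0, 0.02, 0.09], [0.0, -0.0, -0.0]]
left mm [-0.1  0.1  0.2] deg [ 0. -0. -0.]
```

Call:
{"fn": "apply_moves", "kwargs": {"targets": [[[-0.04, 0.1, 0.29], [-0.02, -0.01, 0.05], 50], [[-0.02, 0.07, 0.25], [0, 0, 0], 50], [[0, 0, 0], [0, 0, 0], 50], [[0, 0, 0], [0, 0, 0], 50]]}}

```text
time_s: 17.5
tcp_pos: [0.5305, -0.2252, 0.0743]
eef_rot: [180.0, -0.1, -18.6]
contact_force: [0.3, -0.2, -1.8]
gripper_width: 0.0597
```

```bash
python3 p.py 0.5326 -0.225 0.06 -18.5 3 .012
```

```text
t 17.5 tcp [ 0.5305 -0.2252  0.0743] rot [ 1.7999e+02 -8.0000e-02 -1.8560e+01] F [ 0.3 -0.2 -1.8] w 59.7
[[0.04, -0.02, 0.3], [0.0, -0.01, -0.01]]
[[0.01, -0.0, 0.06], [0.0, -0.0, 0.0]]
[[-0.0, -0.0, -0.0], [0.0, -0.0, 0.0]]
left mm [-0.1  0.1  0.1] deg [ 0. -0.  0.]
```

Call:
{"fn": "apply_moves", "kwargs": {"targets": [[[0.05, -0.02, 0.2], [0, -0.01, 0], 50], [[0, 0, 0.15], [0, 0, 0], 50], [[0, 0, 0], [0, 0, 0], 50], [[0, 0, 0], [0, 0, 0], 50]]}}

```text
time_s: 17.9
tcp_pos: [0.5331, -0.2253, 0.0592]
eef_rot: [180.0, -0.0, -18.6]
contact_force: [0.6, -0.9, -1.5]
gripper_width: 0.0597
```

```bash
python3 p.py 0.5326 -0.225 0.055 -18.5 2 .012
```

```text
t 17.9 tcp [ 0.5331 -0.2253  0.0592] rot [ 1.7999e+02 -2.0000e-02 -1.8570e+01] F [ 0.6 -0.9 -1.5] w 59.7
[[-0.01, -0.0, 0.11], [0.0, -0.0, -0.01]]
[[-0.0, -0.0, -0.0], [0.0, -0.0, 0.0]]
left mm [-0.1  0.1  0.2] deg [ 0. -0.  0.]
```

Call:
{"fn": "apply_moves", "kwargs": {"targets": [[[0, 0, 0.08], [0, 0, 0], 50], [[0, 0, 0], [0, 0, 0], 50]]}}

```text
time_s: 18.1
tcp_pos: [0.5332, -0.2252, 0.0559]
eef_rot: [180.0, -0.0, -18.6]
contact_force: [-0.5, 0.1, -2.5]
gripper_width: 0.0597
```

Call:
{"fn": "apply_moves", "kwargs": {"targets": [[[0, 0, 0.05], [0, 0, 0], 50], [[0, 0, 0], [0, 0, 0], 50]]}}

```text
time_s: 18.3
tcp_pos: [0.5339, -0.2253, 0.0549]
eef_rot: [180.0, -0.1, -18.5]
contact_force: [0.7, 0.0, -2.1]
gripper_width: 0.0599
```

Call:
{"fn": "apply_moves", "kwargs": {"targets": [[[-0.03, 0, 0.06], [0, 0, 0], 50]]}}

```text
time_s: 18.4
tcp_pos: [0.534, -0.2253, 0.0545]
eef_rot: [180.0, -0.3, -18.5]
contact_force: [-5.2, 4.1, 30.2]
gripper_width: 0.0599
```

Call:
{"fn": "apply_moves", "kwargs": {"targets": [[[0, 0, 0], [0, 0, 0], 50]]}}

```text
time_s: 18.5
tcp_pos: [0.5344, -0.2253, 0.0553]
eef_rot: [180.0, -0.3, -18.5]
contact_force: [0.3, -0.2, -0.8]
gripper_width: 0.0598
```

Call:
{"fn": "apply_moves", "kwargs": {"targets": [[[0, 0, 0.04], [0, 0.04, 0], 50]]}}

```text
time_s: 18.6
tcp_pos: [0.5352, -0.2255, 0.0545]
eef_rot: [180.0, -0.8, -18.4]
contact_force: [-5.8, 4.1, 20.5]
gripper_width: 0.0598
```

Call:
{"fn": "apply_moves", "kwargs": {"targets": [[[0, 0, 0], [0, 0, 0], 50]]}}

```text
time_s: 18.7
tcp_pos: [0.5351, -0.2254, 0.0547]
eef_rot: [180.0, -0.8, -18.4]
contact_force: [-0.9, 0.0, -1.5]
gripper_width: 0.0602
```

Call:
{"fn": "apply_moves", "kwargs": {"targets": [[[-0.03, 0, 0], [0, -0.1, 0], 50], [[0, 0, 0.02], [0, 0, 0], 50]]}}

```text
time_s: 18.9
tcp_pos: [0.5341, -0.2251, 0.0546]
eef_rot: [180.0, 0.0, -18.4]
contact_force: [-5.7, 4.3, 17.2]
gripper_width: 0.0595
```

Call:
{"fn": "apply_moves", "kwargs": {"targets": [[[0, 0, 0], [0, 0, 0], 50]]}}

```text
time_s: 19.0
tcp_pos: [0.5341, -0.2251, 0.0548]
eef_rot: [180.0, 0.0, -18.4]
contact_force: [-0.8, -0.6, -0.4]
gripper_width: 0.06
```

Call:
{"fn": "apply_moves", "kwargs": {"targets": [[[0, 0, 0], [0, 0, 0], 64], [[0, 0, 0], [0, 0, 0], 80], [[0, 0, 0], [0, 0, 0], 80], [[0, 0, 0], [0, 0, 0], 80]]}}

```text
time_s: 19.4
tcp_pos: [0.534, -0.2251, 0.0538]
eef_rot: [180.0, 0.1, -18.4]
contact_force: [-0.4, -0.5, -0.5]
gripper_width: 0.0789
```

Call:
{"fn": "apply_moves", "kwargs": {"targets": [[[0, 0, -0.3], [0, 0, 0], 80], [[0, 0, -0.7], [0, 0, 0], 80], [[-0.5, 0, -0.7], [0, 0, 0], 80], [[-0.8, 0, -0.3], [0, 0, 0], 80], [[-0.3, 0, 0], [0, 0, 0], 80]]}}

```text
time_s: 19.9
tcp_pos: [0.4731, -0.2051, 0.1384]
eef_rot: [179.9, 0.2, -18.4]
contact_force: [1.0, 0.6, 0.3]
gripper_width: 0.08
```

Call:
{"fn": "apply_moves", "kwargs": {"targets": [[[0, 0, 0], [0, 0, 0], 80], [[0, 0, 0], [0, 0, 0], 80]]}}

```text
time_s: 20.1
tcp_pos: [0.473, -0.2049, 0.1403]
eef_rot: [180.0, 0.0, -18.4]
contact_force: [-0.1, -0.2, -0.8]
gripper_width: 0.0799
```

```bash
python3 w.py w6;python3 -c "
from plant import r;import cv2,pickle
d=r.capture('scene');cv2.imwrite('pics/s6.png',cv2.resize(d['img'][100:190,200:320],(800,600),interpolation=cv2.INTER_CUBIC))
t=r.capture('top');cv2.imwrite('pics/t6.png',t['img']);pickle.dump((d,t),open('f.pkl','wb'))"
```

```text
[ 0.473  -0.2049  0.1403] [ 1.7996e+02  3.0000e-02 -1.8360e+01] [ 0.17 -0.61 -0.24 -0.01 -0.07  0.04]
```

View pics/w6.png

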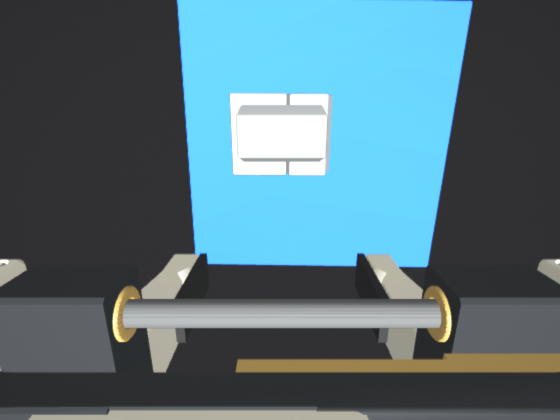

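View pics/s6.png

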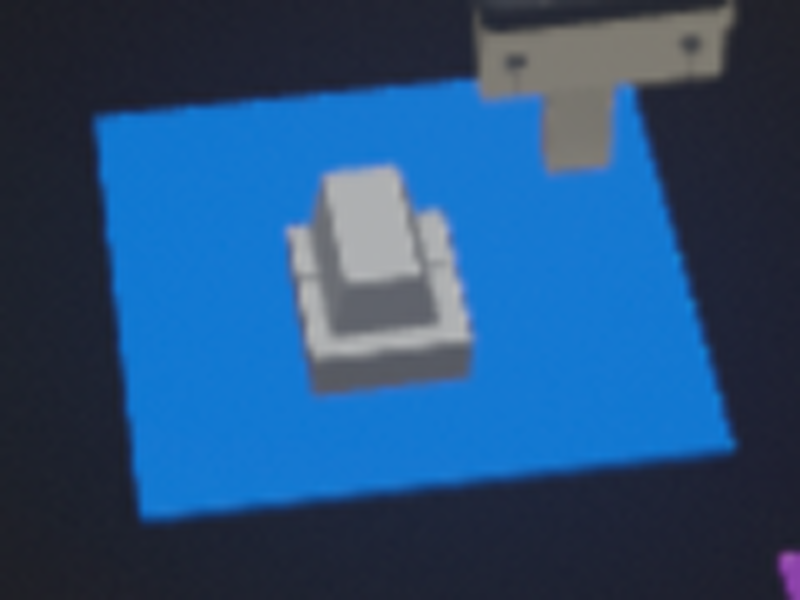

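View pics/t6.png

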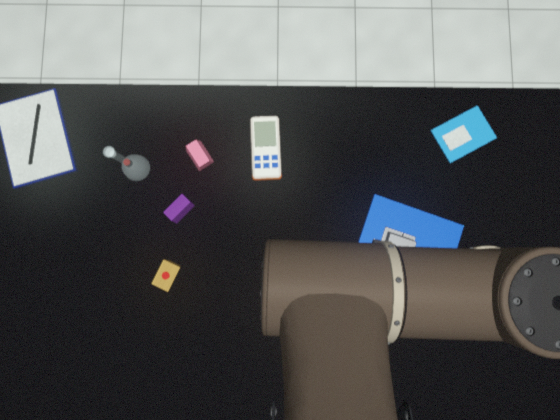

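All three views show the stack: the cross ingot at wrist pixel (282,133) lies crosswise over the pair, and the brass, pink and purple ingots in the top view have not moved. One numeric check, then hand in.

```bash
python3 - <<'E'
import pickle;from h import *
s,d=pickle.load(open("w6.pkl","rb"));g=d["img"]
f,t=pickle.load(open("f.pkl","rb"))
for th in(130,150,170):print("scene",th,face(f,(256,134),.062,hw=12,thr=th))
# wrist top-face corners read by edges
print([int(v) for v in g[100:165,270].min(1)])
c=rays(d,[(282,116),(282,157)],.062,s);e=rays(d,[(238,135),(327,135)],.062,s);print(c.mean(0),e.mean(0))
z=d["z_map"];W=cam_pose(d,s)
for u,v in((250,125),(315,125),(250,148),(315,148)):
  q=z[v,u];print((W@[ (u-d["cx"])/d["fx"]*q,-(v-d["cy"])/d["fy"]*q,-q,1])[:3].round(4))
r=None
E
python3 -c "
from plant import r
r.close_job();print(r.get_state()['time_s'])"
```

```text
scene 130 [ 531.5 -212.1   73.3   74.6   40.6]
scene 150 [ 530.9 -212.2   71.3   74.1   39.6]
scene 170 [ 533.9 -222.6   71.3   56.3   25.4]
[255, 255, 255, 255, 251, 202, 188, 189, 189, 191, 191, 192, 193, 195, 210, 244, 254, 255, 255, 255, 255, 255, 255, 255, 255, 255, 255, 255, 255, 255, 255, 255, 255, 255, 255, 255, 255, 255, 255, 255, 255, 255, 255, 255, 255, 255, 255, 255, 255, 255, 255, 255, 255, 255, 255, 255, 254, 241, 179, 157, 159, 201, 252, 255, 255]
[ 0.53470607 -0.22460106] [ 0.53575671 -0.22530114]
[ 0.5485 -0.2072  0.0623]
[ 0.5351 -0.2475  0.0615]
[ 0.5345 -0.202   0.0615]
[ 0.521  -0.2432  0.0632]
the job is handed in; nothing more can be done
the job is handed in; nothing more can be done
```

The stack is built as asked, and I handed the job in at about 20 s of the allowed 53 s, with the gripper open and well clear of everything.

- **Pair:** I set the inverted aluminium ingot alongside the base ingot. The wrist camera measured the centre lines about 37 mm apart (a gap of about 2 mm), the ends level to about 0.3 mm, and the two parallel.
- **Cross ingot:** I laid it wide face down across the pair. The wrist camera puts it about 2 mm off the pair's middle, along the pair's length. It lies at right angles to the pair to within about 1°, by the scene camera. Depth readings put its top at 61.5–63 mm against a nominal 62 mm, so it lies flat.
- **Other items:** The final top view shows the brass ingot, the pink ingot, the purple cross look-alike, the flask and the meter where they were. The arm hid the purple inverted look-alike in that view; I never moved towards it.

**Checks that disagreed or fell short:**
- At the loosest thresholds the scene-camera mask merged the cross ingot with the pair. At the tightest threshold it agreed with the wrist camera to about 3 mm.
- Each set-down gave a brief contact force, 35 N for the pair and 30 N for the cross ingot. The arm undershot very small moves, so the last millimetres were slightly firm.

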